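Fit the adjustable wrench and tighten the press nut

ROBOT

A 6-joint arm with a two-finger parallel gripper is mounted at the origin on a cart in front of the work surface, level with it; the furniture and walls round the work are solid. World frame = base frame: x ahead of the robot, y to its left, z up, the work surface at z = 0. Lengths are in m, angles in rad, forces in N, time in s.
With the tool pointing down it reaches from about 0.3 to 0.95 m from the base axis. Payload 3.1 kg.
Tool frame: the origin (TCP) lies on the centre line of the jaws, within the pads' length; the fingertips stand 8 mm ahead of it and the grasp point (between the pads) lies 11 mm behind it; z points along the fingers, y is the direction in which the jaws open and shut (so a half turn about z gives the same grasp; the last joint's range is limited). The gripper opens to 85 mm and grips with 20 to 120 N. Pads are 22 mm wide; open, the fingers measure 114 mm over their backs; the gripper's body (76 mm by 85 mm) begins 54 mm behind the grasp point. The pads swing forward as they close: fully open they stand 13 mm farther back than shut.
Start: joints at [1.168, 0.308, 1.634, -0, 1.2, -0.07], TCP at [0.204, 0.591, 0.239] pointing down, gripper open.
Joint ranges: [-3.06, 3.06], [-0.79, 1.96], [0.05, 2.63], [-1.19, 4.34], [0.05, 2.64], [-2.94, 2.94]. Speed limits (rad/s): [2.79, 2.79, 3.14, 3.14, 3.14, 3.14].

INTERFACE

Orientations are given as a unit quaternion [x, y, z, w].
In Python, from cell import manip gives the robot as it stands.
- The arm moves only by the shell command python3 -m crank 'ROWS'. ROWS is a JSON object of lists of equal length, an entry for each row: "dp": the shift along the tool's x, y, z in units of 30 mm (1.0 is 30 mm), a list of three; "delta_rot": the turn, a rotation vector about the tool's x, y, z in degrees, a list of three; "grip": the opening, from -1 (shut) to 1 (fully open). A call has 1 to 5 rows; each row shifts and turns the commanded pose from where the row before left it, along the tool's axes as they then stand; what a row does not reach is not made up. A row lasts 1/10 s, in which the tool goes at most 50 mm and 8.59 degrees, less where a joint would pass 70% of its speed; a pose out of reach is approached as far as the arm can. A call is refused whole if a number of a shift passes 1 or a number of a turn 8.59, either way. A call with a gripper value outside its range is refused whole. The fingers move at their own pace and stop on an object; the grip force is fixed at half the most. Time passes only in rows, so rows that do not move let the fingers close. It gives the time, the measured TCP pose, the force and the opening at its end, in the units of the state.
- manip.state(): the state, without advancing time (a new reading comes with each control period).
- manip.camera(name): name is "scene" or "top" or "wrist"; returns a dict with "img" (420x560x3 uint8, red, green, blue), "fovy" (degrees; the focal length in pixels is half the picture's height over the tangent of half this angle, whatever the lens; pixels are square), "cx", "cy" (the principal point, pixels), "rvec" (rotation vector, rad) and "tvec" (3), from world to camera coordinates, as OpenCV has them. Camera axes: x right, y down, z forward; pixel columns grow to the right and rows downward; lengths in m; the calibration is good to about 2 mm. A picture is of the moment at which its call begins. There is no depth.
- manip.close_job(): hands the job in, once; it reports no verdict.
The state is a dict: "clock": time; "joints": joint angles; "joint_vel": joint speeds; "tau": joint torques, N m; "tool_pos": TCP position; "orientation": TCP orientation; "ft_force": force on the tool from outside, world axes, zero at the start; "moment": the same for the moment, N m; "grip_width": finger opening in m.
Only numpy, scipy, OpenCV 4.12 (cv2) and the standard library are available. Lean on these libraries where they do the work, as an engineer would, in place of code of your own. Each camera call takes 0.05 s, during which the arm holds its last target.

TASK

The adjustable wrench lies on the round wooden press with its jaws round the centre nut, but they are open too wide. Roll its knurled worm gently with a fingertip until the jaws just fit the nut, then swing the handle clockwise (seen from above) until the nut comes up tight against its stop, without leaning hard on it. Leave the wrench lying flat and fitted on the nut, and disturb nothing else.

Things in the scene. Friction and masses are not known exactly. Their poses are not given: they have to be found in the camera images.
- press: Fixed round plywood glue-up press, 240 mm diameter, flat top 46 mm above the table. Origin: centre of its underside. A steel stud of 19 mm diameter stands in its centre, its top 22 mm above the press top, with the hex nut on it.
- nut_centre (a point): Centre of the hex nut (30 mm across flats, 34.6 mm across corners, 16 mm high, sitting on the press top), 8 mm above the press top. The nut turns about the vertical stud but does not rise or sink.
- nut_part (a joint): Turning angle of the nut, rad, growing clockwise seen from above (tightening). Starts between 0 and 0.15; turns against a steady friction of about 0.25 N m and comes up tight against a hard stop at 0.80. Two flats are parallel to the direction -1.2 minus this value, from the press's x axis.
- wrench: Loose steel adjustable wrench, 0.43 kg, 280 mm long, 14 mm thick, flat on the press top. Origin: on its underside, where the centre of a fitted nut sits; x runs from there through the throat (bottom at x = 18 mm) towards the handle, y across the jaws, z up. Fixed jaw face at y = +15 mm; head from y -33 to +31 mm. Nut sits loosely between the smooth jaws, flats within 0.15 rad of the jaw faces; closing pulls them into line.
- jaws (a point): Point on the wrench 7 mm above its origin, the middle of the jaws when they fit the nut.
- jaw (a joint): Closing travel of the movable jaw, m: the jaw opening is 36.1 mm minus this value, so 0.0061 is an exact fit on the flats of the nut; starts between -0.0011 and 0.0011. It moves only with the worm; the screw holds against about 60 N, and more load on the jaw (leaning hard on the handle) winds it open.
- worm (a joint): Turning angle of the worm, rad; each rad upwards closes the jaw by 1 mm (jaw = 0.001 x worm; under load the screw yields up to about 0.5 mm). Its axis lies along the wrench's y. Rolling its top towards the nut (the wrench's -x) closes the jaws. It takes about 5.5 N along its rim to roll.
- roller: The worm's knurled roller, 22 mm diameter, 18 mm long, along the wrench's y axis, standing 9 mm proud of the wrench's top face. It grips a fingertip well (friction about 1.3) and turns with joint worm. Origin: the middle of the roller; its x and z axes turn with it.
- worm_top (a point): Top of the worm, the line to stroke: 42 mm from the wrench's origin along x, -4 mm along y, 23 mm above its underside. Axes as the wrench.
- handle_grip (a point): Middle of the handle's top face, 181 mm along x and 32 mm along y from the wrench's origin, beyond the press rim. Axes as the wrench. The handle leaves the head at x = 60 mm, y = 0, turned 0.26 rad from x towards +y; it is 24 mm wide, 14 mm thick, 190 mm long with a round end, and points right and away from the robot at the start.
- glass_vial: Bystander: small glass vial, 24 mm wide, 44 mm high, origin at its foot.
- cream_jar: Bystander: white screw-lid jar, 48 mm wide, 46 mm high, origin at its foot.
- frost_pot: Bystander: frosted pot with lid, 50 mm wide, 38 mm high, origin at its foot.
- stamp: Bystander: wooden block stamp, 50 x 52 mm, 27 mm high, origin at its foot, standing on the press top opposite the handle.

How it is judged:
On the way, in this order (a step that is already met when the one before it is completed fails the run):
1. the jaws fit the nut, opened at most 1.2 mm wider than its flats, with the nut not yet turned to its stop (value of joint jaw between 0.0049 and 0.0076 m and horizontal distance between jaws and nut_centre below 0.006 m and height (world z) of jaws below 0.058 m and value of joint nut_part below 0.4 rad), for 0.2 s.
2. the nut is turned up to its stop (value of joint nut_part above 0.775 rad), for 0.2 s.
At the end, for the whole second after the job is handed in: The nut stands within 0.035 rad of its stop (joint over 0.765 of 0.80); the wrench lies flat (within 0.08 rad) and still on the press with the nut between its jaws (jaw middle within 7 mm of the nut's centre) and the jaws no more than 2 mm wider than the nut (value of joint nut_part above 0.765 rad and value of joint jaw between 0.0041 and 0.0076 m and horizontal distance between jaws and nut_centre below 0.007 m and height (world z) of jaws below 0.058 m and angle between wrench's own z axis and vertical below 0.08 rad and linear speed of wrench below 0.02 m/s); the robot touches nothing.
It fails at once if the roller is pressed with more than 40 N (contact force between anything else and roller above 40 N).
It fails at once if the wrench is forced against the nut and press with more than 250 N in all (contact force between wrench and press above 250 N).
It fails at once if a bystander is moved more than 20 mm (distance of any of glass_vial, cream_jar, frost_pot, stamp from where it was at the start of the episode above 0.02 m).
It also fails if it takes over 72 s, if anything falls off the work surface, if the arm or the gripper's body presses on something with over 40 N, if the wrist force passes 120 N, or if a joint passes its speed limit or range.

## Working session

There is one attempt and no reset: what is moved stays moved. The work goes in short steps, Python scripts to look and compute and a shell command to move; the robot and the scene stay as the last step left them, time stands still between calls to the robot, and variables do not carry over. Pictures are saved under pics/ and viewed, and the job is handed in when it is done.

```bash
ls; mkdir -p pics
python3 - <<'E'
from cell import manip
import cv2
print(manip.state())
for n in ["scene","top","wrist"]:
    c=manip.camera(n); print(n,c["fovy"],c["cx"],c["cy"],c["rvec"],c["tvec"])
    cv2.imwrite(f"pics/{n}0.png",c["img"][:,:,::-1])
E
```

```text
pics
{'clock': 0.0, 'joints': array([ 1.16830815e+00,  3.09039968e-01,  1.63519332e+00,  3.03357282e-05,
        1.19969461e+00, -6.97000846e-02]), 'joint_vel': array([-0.00065217,  0.00257569, -0.00040818, -0.00154103,  0.00158241,
       -0.00041018]), 'tau': array([ 1.45525132e-04, -4.15243542e+01, -2.76665479e+01, -2.26063039e-04,
        1.02651893e-02,  7.29898659e-06]), 'tool_pos': array([0.20387547, 0.58995945, 0.23802206]), 'orientation': array([ 1.65632611e-01,  9.86186836e-01, -1.13192736e-03, -2.86852118e-04]), 'ft_force': array([ 0.33030981, -0.06215829,  0.03676925]), 'moment': array([-0.02095682, -0.0227376 ,  0.03168568]), 'grip_width': 0.0854140988934387}
scene 44.00988705370041 284.64974290179697 213.07003469546743 [ 1.95585702 -1.0418375   0.56393505] [-0.320825    0.30424564  0.93285993]
top 43.40013448018233 277.15437247335217 210.77289962168058 [ 2.20245234 -2.15182886  0.05253276] [0.00385438 0.551396   1.32529344]
wrist 70.91769457321105 278.3901850847714 206.18063632977712 [-2.34427626 -1.67250023 -0.25520592] [-0.62333168 -0.03954916  0.38001875]
```

View pics/top0.png

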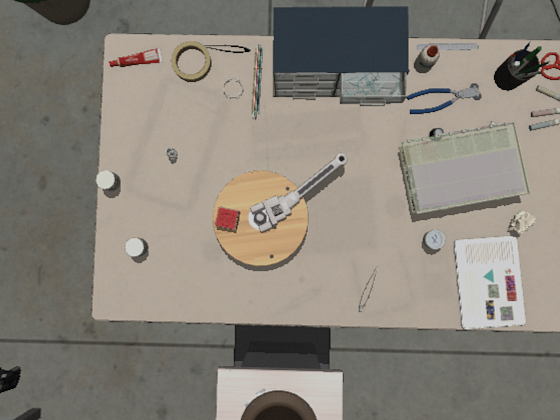

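View pics/scene0.png

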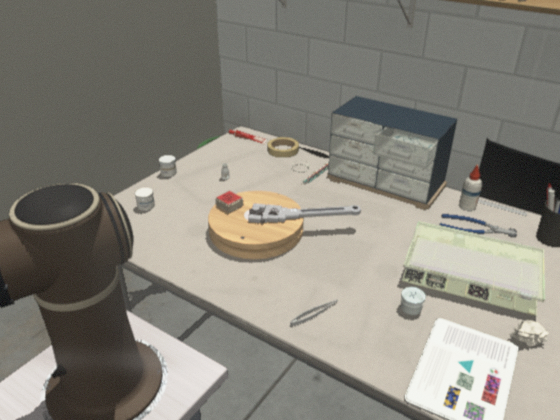

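View pics/wrist0.png

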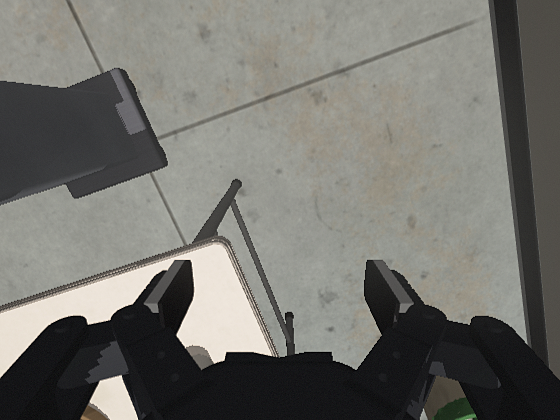

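The top view shows the press near (260,218), the wrench from the nut at about (262,216) to the handle end at (341,158), and the stamp at (228,219). I'll write helpers, then measure.

```bash
cat > h.py <<'E'
from cell import manip
import numpy as np, cv2
from scipy.spatial.transform import Rotation as R
def cam(n,save=None):
    c=manip.camera(n); f=210/np.tan(np.radians(c["fovy"])/2)
    c["K"]=np.array([[f,0,c["cx"]],[0,f,c["cy"]],[0,0,1]]); c["R"]=R.from_rotvec(c["rvec"]).as_matrix(); c["t"]=np.array(c["tvec"])
    if save: cv2.imwrite("pics/"+save,c["img"][:,:,::-1])
    return c
def proj(c,P): 
    return cv2.projectPoints(np.array(P,float).reshape(-1,1,3),np.array(c["rvec"],float),c["t"],c["K"],None)[0].reshape(-1,2)
def ray(c,uv,z):
    d=c["R"].T@np.linalg.inv(c["K"])@np.array([uv[0],uv[1],1.]); o=-c["R"].T@c["t"]
    return o+d*(z-o[2])/d[2]
def crop(c,u0,v0,w,h,s,name):
    i=c["img"][v0:v0+h,u0:u0+w,::-1]; cv2.imwrite("pics/"+name,cv2.resize(i,None,fx=s,fy=s,interpolation=cv2.INTER_CUBIC))
E
python3 - <<'E'
from h import *
c=cam("top"); s=cam("scene")
print(proj(c,[[0,0,0],[.2,.59,.24],[.5,0,0]]), -c["R"].T@c["t"], c["K"][0,0])
for uv in [(260,218),(261,216)]: print(ray(c,uv,.046))
for uv in [(341,158)]: print(ray(c,uv,.06))
crop(c,200,140,160,120,5,"tc.png"); crop(s,190,170,190,90,4,"sc.png")
w=manip.state();print(-s["R"].T@s["t"])
w=cam("wrist");print(R.from_quat(manip.state()["orientation"]).as_matrix(), w["R"].T, -w["R"].T@w["t"])
E
```

```text
[[278.68910846 430.32757263]
 [ -0.88108676 363.767848  ]
 [283.28873566 231.22878947]] [ 0.46020482 -0.0108726   1.35961333] 527.7048943752192
[0.53028096 0.0584756  0.046     ]
[0.53533392 0.05610945 0.046     ]
[ 0.68309953 -0.13937553  0.06      ]
[-0.32864796 -0.60014441  0.77300643]
[[-9.45144207e-01  3.26653198e-01 -3.40172800e-04]
 [ 3.26653367e-01  9.45143898e-01 -7.68386843e-04]
 [ 7.05162268e-05 -8.37354965e-04 -9.99999647e-01]] [[ 0.32575085  0.90155998  0.28473845]
 [ 0.9454544  -0.31013621 -0.09965701]
 [-0.00153907  0.30167057 -0.95341098]] [0.13073335 0.61548264 0.3731865 ]
```

View pics/tc.png

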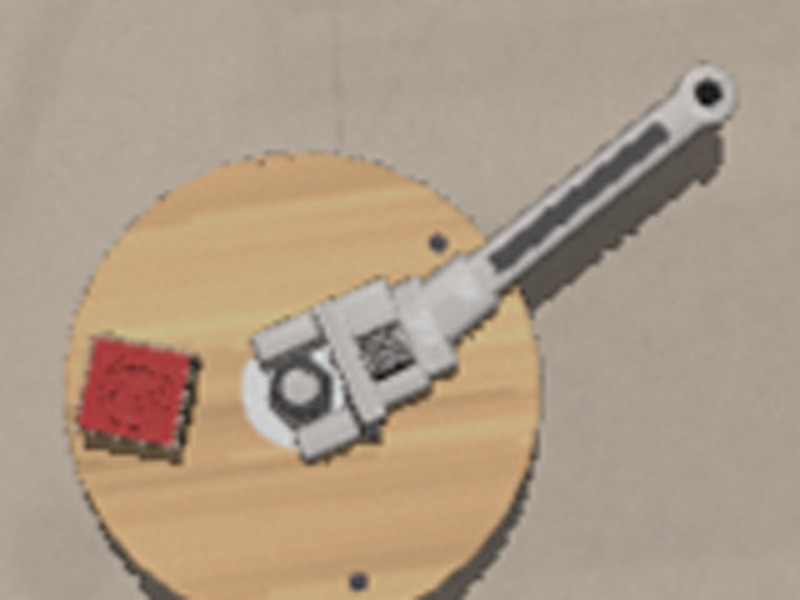

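View pics/sc.png

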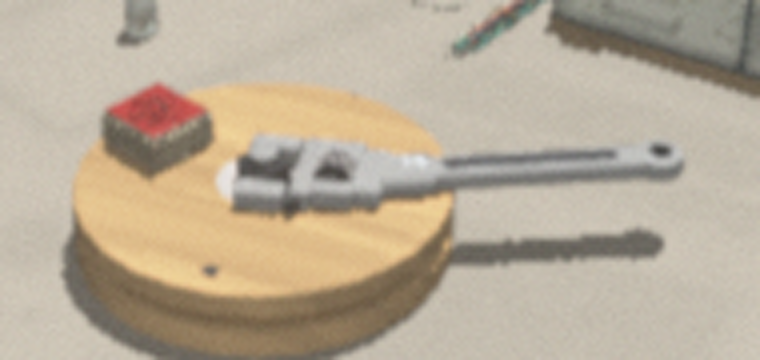

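Run:
```python
from h import *
c=cam("top"); s=cam("scene")
P=lambda u,v,z:ray(c,(200+u/5-.4,140+v/5-.4),z)
nut=P(300,388,.068); hole=P(708,93,.060); wt=P(386,349,.0685)
print("nut",nut,"hole",hole,"roller",wt)
d=hole-nut; print(np.hypot(*d[:2]), np.arctan2(d[1],d[0])-0.195)
d=wt-nut; print(np.hypot(*d[:2]), np.arctan2(d[1],d[0])+np.arctan2(4,42))
# handle axis dir
a=P(500,262,.06);b=P(660,132,.06);d=b-a;print("handle ang",np.arctan2(d[1],d[0])-.26)
# scene hole
print("scene hole",ray(s,(190+660/4,170+153/4),.060), ray(s,(190+335/4,170+163/4),.069))
print("press edge",P(68,385,.046),P(540,385,.046),P(300,150,.046))
for n,u,v in[("stamp",140,395)]: print(n,P(u,v,.073))
# wide crop for bystanders
for n,uv,z in[("jarA",(108,180),.046),("jarB",(135,247),.046),("vial",(172,155),.04),("potR",(433,240),.038)]: print(n,ray(c,uv,z))
```

```text
nut [0.53104956 0.05834731 0.068     ] hole [ 0.68260924 -0.13987824  0.06      ] roller [0.55114404 0.01660259 0.0685    ]
0.24952696264292604 -1.1130279332758792
0.046329369498023534 -1.0272152778466412
handle ang -1.1242868454940824
scene hole [ 0.67831817 -0.14451397  0.06      ] [0.54322768 0.00968135 0.069     ]
press edge [0.53110739 0.17560145 0.046     ] [ 0.5364849  -0.06006515  0.046     ] [0.65189457 0.06265737 0.046     ]
stamp [0.52555798 0.13630862 0.073     ]
jarA [0.617409   0.44436216 0.046     ]
jarB [0.45066294 0.36882271 0.046     ]
vial [0.68535903 0.2861505  0.04      ]
potR [ 0.48577322 -0.37308302  0.038     ]
```

```bash
python3 -m crank '{"dp":[[0,0,0],[0,0,0],[0,0,0],[0,0,0],[0,0,0]],"delta_rot":[[0,0,8.5],[0,0,8.5],[0,0,8.5],[0,0,8.5],[0,0,8.5]],"grip":[-1,-1,-1,-1,-1]}'
for i in 1 ; do python3 -m crank '{"dp":[[-1,0,0],[-1,0,0],[-1,0,0],[-1,0,0],[-1,0,0]],"delta_rot":[[0,0,0],[0,0,0],[0,0,0],[0,0,0],[0,0,0]],"grip":[-1,-1,-1,-1,-1]}';done
```

```text
clock: 0.9
tool_pos: [0.2042, 0.5907, 0.2392]
orientation: [0.514, 0.858, -0.0, 0.0]
ft_force: [-0.1, -0.0, -0.1]
grip_width: 0.0121
clock: 1.4
tool_pos: [0.2761, 0.4578, 0.2394]
orientation: [0.512, 0.859, 0.0, 0.0]
ft_force: [-0.1, -0.1, 0.3]
grip_width: 0.0
```

```bash
python3 -m crank '{"dp":[[-1,0,0],[-1,0,0],[-1,0,0],[-1,0,0],[-1,0,0]],"delta_rot":[[0,0,0],[0,0,0],[0,0,0],[0,0,0],[0,0,0]],"grip":[-1,-1,-1,-1,-1]}'
python3 -m crank '{"dp":[[-1,0,0],[-1,0,0],[-1,0,0],[-1,0,0],[-1,0,0]],"delta_rot":[[0,0,0],[0,0,0],[0,0,0],[0,0,0],[0,0,0]],"grip":[-1,-1,-1,-1,-1]}'
python3 -m crank '{"dp":[[-1,0,0.5],[-1,0,0.5],[-1,0,0.5],[-1,0,0.5],[-0.5,0,0.5]],"delta_rot":[[0,0,0],[0,0,0],[0,0,0],[0,0,0],[0,0,0]],"grip":[-1,-1,-1,-1,-1]}'
python3 -m crank '{"dp":[[0,0,0],[0,0,0]],"delta_rot":[[0,0,0],[0,0,0]],"grip":[-1,-1]}'
python3 - <<'E'
from h import *
w=cam("wrist","w1.png"); print(manip.state()["clock"])
E
```

```text
clock: 1.9
tool_pos: [0.3476, 0.3259, 0.2395]
orientation: [0.512, 0.859, 0.0, 0.0]
ft_force: [1.4, 0.0, 0.5]
grip_width: 0.0002
clock: 2.4
tool_pos: [0.419, 0.1939, 0.2396]
orientation: [0.512, 0.859, 0.0, 0.0]
ft_force: [-0.1, 0.6, 0.1]
grip_width: 0.0001
clock: 2.9
tool_pos: [0.4841, 0.0743, 0.1641]
orientation: [0.513, 0.859, 0.0, 0.001]
ft_force: [0.5, 0.4, 0.2]
grip_width: 0.0001
clock: 3.1
tool_pos: [0.4825, 0.0763, 0.1642]
orientation: [0.512, 0.859, -0.0, -0.001]
ft_force: [0.4, -0.5, -0.2]
grip_width: 0.0002
3.15
```

View pics/w1.png

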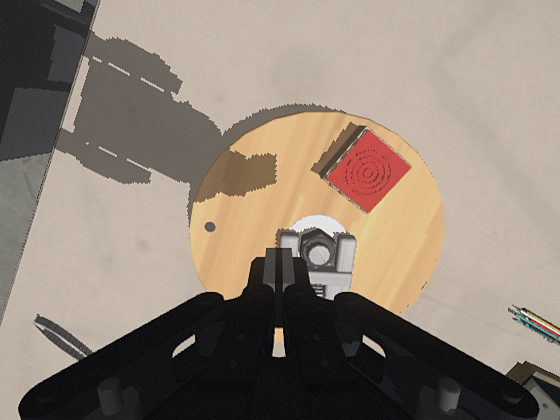

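Nut at (318,255), nearly aligned with the image's vertical; fingers hide the roller. Back off toward the handle for a better look.

```bash
python3 -m crank '{"dp":[[-1,0.2,0],[-1,0.2,0],[-1,0.1,0],[-0.8,0.1,0],[0,0,0]],"delta_rot":[[0,0,0],[0,0,0],[0,0,0],[0,0,0],[0,0,0]],"grip":[-1,-1,-1,-1,-1]}'
python3 -m crank '{"dp":[[0,0,0],[0,0,0]],"delta_rot":[[0,0,0],[0,0,0]],"grip":[-1,-1]}'
python3 - <<'E'
from h import *
w=cam("wrist","w2.png"); print(manip.state()["clock"]); crop(w,220,60,160,120,5,"w2c.png")
E
```

```text
clock: 3.65
tool_pos: [0.5555, -0.0165, 0.1661]
orientation: [0.512, 0.859, 0.001, 0.002]
ft_force: [0.5, 0.3, 1.0]
grip_width: -0.0001
clock: 3.85
tool_pos: [0.5521, -0.0141, 0.1645]
orientation: [0.511, 0.859, 0.0, -0.0]
ft_force: [-0.7, 0.5, -1.2]
grip_width: -0.0001
3.9
```

View pics/w2.png

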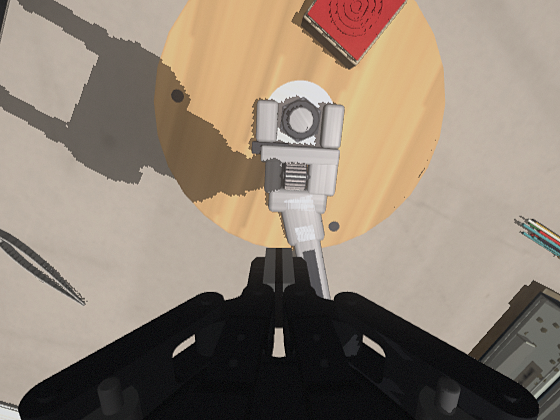

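Run:
```python
import cv2
i=cv2.imread("pics/w2.png")[70:230,230:370]; cv2.imwrite("pics/w2d.png",cv2.resize(i,None,fx=3.75,fy=3.75,interpolation=cv2.INTER_CUBIC))
```

```text
(no output)
```

View pics/w2d.png

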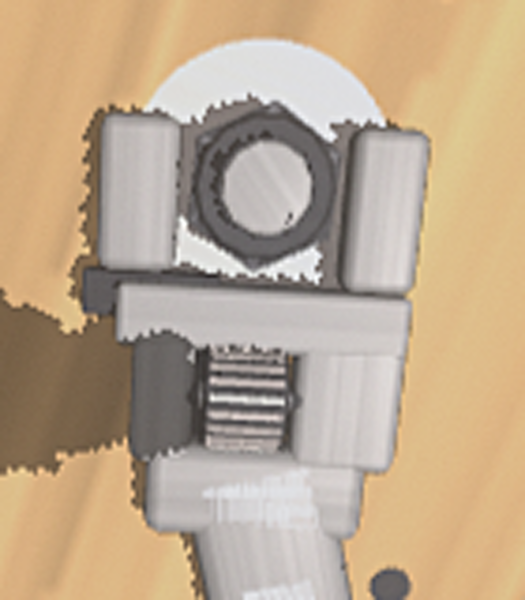

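```bash
cat >> h.py <<'E'
def cr(w,u,v,z): return ray(w,(230+(u+.5)/3.75-.5,70+(v+.5)/3.75-.5),z)
E
python3 - <<'E'
from h import *
w=cam("wrist")
st=cr(w,268,188,.068); ro=cr(w,247,399,.069); print("stud",st,"roller",ro)
def line(n,a,b,z):
    A=cr(w,*a,z);B=cr(w,*b,z);d=B-A; print(n,A,B,np.arctan2(d[1],d[0]))
line("fixed outer",(428,150),(412,282),.06)
line("fixed inner",(358,150),(344,280),.06)
line("mov inner",(181,130),(177,265),.06)
line("bar",(118,312),(408,330),.06)
line("roller sides L",(212,352),(206,445),.066)
line("roller sides R",(286,352),(282,445),.066)
d=ro-st; print(np.hypot(*d[:2]),np.arctan2(d[1],d[0])+np.arctan2(4,42))
print(manip.state()["tool_pos"])
E
```

```text
stud [0.53207288 0.05728808 0.068     ] roller [0.54944407 0.018037   0.069     ]
fixed outer [0.55780356 0.07964478 0.06      ] [0.56914384 0.05543438 0.06      ] -1.1327427550480618
fixed inner [0.54517403 0.07276602 0.06      ] [0.55622467 0.04887455 0.06      ] -1.1375674000064453
mov inner [0.51138378 0.05878563 0.06      ] [0.52355565 0.03463875 0.06      ] -1.1038931637336646
bar [0.51715351 0.0199103  0.06      ] [0.57381322 0.04638765 0.06      ] 0.43715103390020654
roller sides L [0.53841952 0.02281585 0.066     ] [0.54709136 0.00450992 0.066     ] -1.1283947486730133
roller sides R [0.55215362 0.03029582 0.066     ] [0.56156446 0.01239216 0.066     ] -1.086849690671004
0.042923249597900934 -1.0591901722224892
[ 0.55212395 -0.014155    0.16440753]
```

```bash
python3 -m crank '{"dp":[[0,0,0],[0.7,0.37,0.8],[0,0,0.8],[0,0,0.8],[0,0,0]],"delta_rot":[[0,0,3.1],[0,0,0],[0,0,0],[0,0,0],[0,0,0]],"grip":[-1,-1,-1,-1,-1]}'
python3 -m crank '{"dp":[[0,0,0],[0,0,0]],"delta_rot":[[0,0,0],[0,0,0]],"grip":[-1,-1]}'
python3 - <<'E'
from h import *
w=cam("wrist","w3.png"); s=cam("scene");crop(s,190,130,190,140,4,"s3.png"); st=manip.state();print(st["clock"],st["tool_pos"],R.from_quat(st["orientation"]).as_matrix())
E
```

```text
clock: 4.45
tool_pos: [0.55, 0.0095, 0.0889]
orientation: [0.534, 0.845, -0.002, -0.004]
ft_force: [-1.3, 0.2, 0.7]
grip_width: -0.0
clock: 4.65
tool_pos: [0.555, 0.0085, 0.0937]
orientation: [0.535, 0.845, 0.001, 0.001]
ft_force: [-0.2, -0.6, 0.3]
grip_width: 0.0003
4.75 [0.55524539 0.00826897 0.0939684 ] [[-4.27849861e-01  9.03844322e-01  3.15232345e-03]
 [ 9.03848559e-01  4.27852487e-01 -1.77856486e-04]
 [-1.50948401e-03  2.77312714e-03 -9.99995016e-01]]
```

View pics/w3.png

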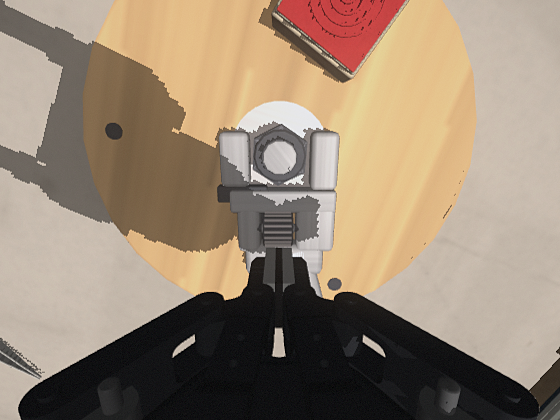

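View pics/s3.png

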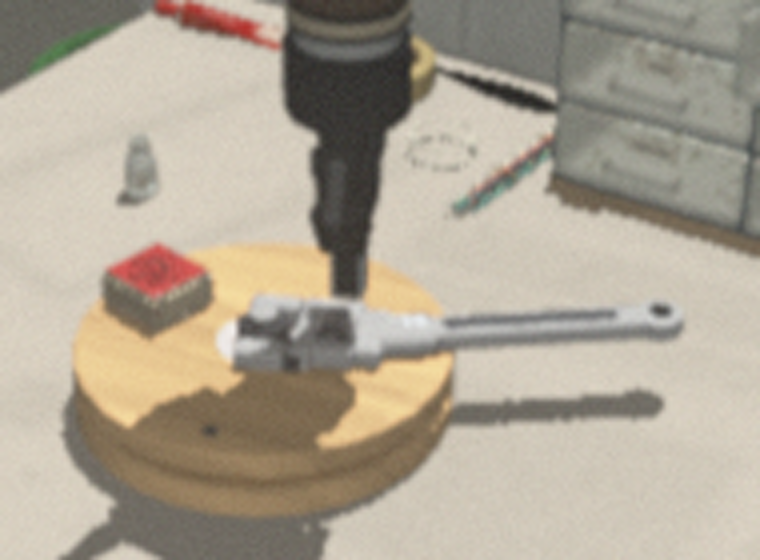

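```bash
python3 -m crank '{"dp":[[0.1,0,0.4],[0,0,0],[0,0,0]],"delta_rot":[[0,0,0],[0,0,0],[0,0,0]],"grip":[-1,-1,-1]}'
python3 -m crank '{"dp":[[0,0,0.05],[0,0,0]],"delta_rot":[[0,0,0],[0,0,0]],"grip":[-1,-1]}'
python3 -m crank '{"dp":[[0,0,0.05],[0,0,0]],"delta_rot":[[0,0,0],[0,0,0]],"grip":[-1,-1]}'
```

```text
clock: 5.05
tool_pos: [0.5519, 0.0111, 0.0797]
orientation: [0.535, 0.845, -0.0, -0.001]
ft_force: [0.0, -1.0, -0.5]
grip_width: 0.0001
clock: 5.25
tool_pos: [0.5526, 0.011, 0.0787]
orientation: [0.535, 0.845, -0.0, -0.0]
ft_force: [-0.4, 0.6, 0.2]
grip_width: 0.0001
clock: 5.45
tool_pos: [0.5525, 0.011, 0.0772]
orientation: [0.535, 0.845, -0.0, -0.0]
ft_force: [-0.6, -0.0, -0.3]
grip_width: -0.0001
```

```bash
python3 -m crank '{"dp":[[0,0,0.03],[0,0,0]],"delta_rot":[[0,0,0],[0,0,0]],"grip":[-1,-1]}'
python3 -m crank '{"dp":[[0,0,0.03],[0,0,0]],"delta_rot":[[0,0,0],[0,0,0]],"grip":[-1,-1]}'
```

```text
clock: 5.65
tool_pos: [0.5527, 0.011, 0.077]
orientation: [0.535, 0.845, -0.0, -0.0]
ft_force: [-1.2, -0.4, 3.6]
grip_width: -0.0002
clock: 5.85
tool_pos: [0.5529, 0.011, 0.0768]
orientation: [0.535, 0.845, -0.0, -0.0]
ft_force: [-3.3, 0.0, 8.2]
grip_width: -0.0002
```

```bash
python3 -m crank '{"dp":[[0.05,0,0.02],[0.1,0,0],[0.1,0,0],[0,0,0]],"delta_rot":[[0,0,0],[0,0,0],[0,0,0],[0,0,0]],"grip":[-1,-1,-1,-1]}'
python3 - <<'E'
from h import *
w=cam("wrist","w4.png")
E
```

```text
clock: 6.25
tool_pos: [0.5521, 0.0165, 0.0769]
orientation: [0.534, 0.845, 0.0, 0.003]
ft_force: [0.2, -4.3, 7.2]
grip_width: 0.0
```

View pics/w4.png

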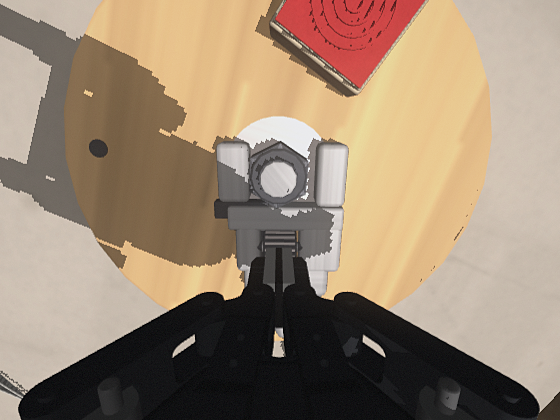

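Jaw opening is now about 248→318 px at row 175. Tip on the roller and in line; continuing the stroke.

```bash
python3 -m crank '{"dp":[[0.1,0,0],[0.1,0,0],[0.1,0,0],[0.1,0,0],[0,0,0]],"delta_rot":[[0,0,0],[0,0,0],[0,0,0],[0,0,0],[0,0,0]],"grip":[-1,-1,-1,-1,-1]}'
python3 - <<'E'
from h import *
w=cam("wrist","w5.png")
i=w["img"][100:320,200:370,::-1]; cv2.imwrite("pics/w5c.png",cv2.resize(i,None,fx=2.7,fy=2.7,interpolation=cv2.INTER_CUBIC))
E
```

```text
clock: 6.8
tool_pos: [0.547, 0.0269, 0.0768]
orientation: [0.534, 0.845, 0.0, 0.003]
ft_force: [0.3, -5.1, 6.2]
grip_width: -0.0003
```

View pics/w5c.png

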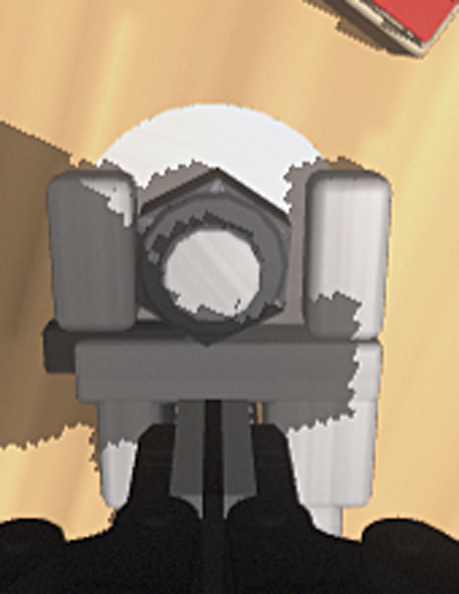

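```bash
python3 -m crank '{"dp":[[0,0,-0.25],[-0.33,0,0],[-0.33,0,0],[0,0,0.15],[0,0,0.1]],"delta_rot":[[0,0,0],[0,0,0],[0,0,0],[0,0,0],[0,0,0]],"grip":[-1,-1,-1,-1,-1]}'
python3 -m crank '{"dp":[[0,0,0]],"delta_rot":[[0,0,0]],"grip":[-1]}'
```

```text
clock: 7.35
tool_pos: [0.5537, 0.0099, 0.0756]
orientation: [0.535, 0.845, -0.0, 0.001]
ft_force: [-3.8, -3.6, 21.5]
grip_width: 0.0001
clock: 7.45
tool_pos: [0.5536, 0.0099, 0.0761]
orientation: [0.535, 0.845, -0.0, 0.001]
ft_force: [-1.8, -2.3, 8.2]
grip_width: -0.0002
```

```bash
python3 -m crank '{"dp":[[0.1,0,0],[0.1,0,0],[0.1,0,0],[0.12,0,0],[0.12,0,0]],"delta_rot":[[0,0,0],[0,0,0],[0,0,0],[0,0,0],[0,0,0]],"grip":[-1,-1,-1,-1,-1]}'
python3 -m crank '{"dp":[[0.12,0,0],[0,0,0]],"delta_rot":[[0,0,0],[0,0,0]],"grip":[-1,-1]}'
python3 - <<'E'
from h import *
w=cam("wrist","w6.png")
i=w["img"][100:320,200:370,::-1]; cv2.imwrite("pics/w6c.png",cv2.resize(i,None,fx=2.7,fy=2.7,interpolation=cv2.INTER_CUBIC))
E
```

```text
clock: 7.95
tool_pos: [0.5474, 0.0227, 0.0768]
orientation: [0.534, 0.845, -0.001, 0.002]
ft_force: [-2.4, -8.6, 11.6]
grip_width: -0.0002
clock: 8.15
tool_pos: [0.5454, 0.0265, 0.0767]
orientation: [0.534, 0.846, -0.001, 0.002]
ft_force: [-2.3, -6.7, 11.6]
grip_width: -0.0
```

View pics/w6c.png

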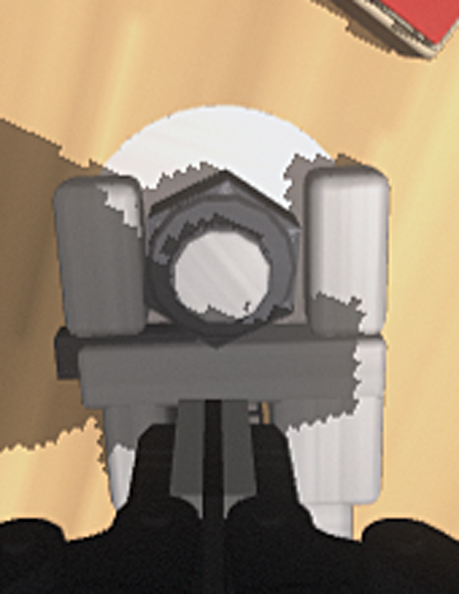

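```bash
python3 -m crank '{"dp":[[0,0,-0.25],[-0.35,0,0],[-0.35,0,0],[0,0,0.12],[0,0,0.06]],"delta_rot":[[0,0,0],[0,0,0],[0,0,0],[0,0,0],[0,0,0]],"grip":[-1,-1,-1,-1,-1]}'
python3 -m crank '{"dp":[[0,0,0.03],[0,0,0.03]],"delta_rot":[[0,0,0],[0,0,0]],"grip":[-1,-1]}'
```

```text
clock: 8.7
tool_pos: [0.553, 0.0092, 0.0761]
orientation: [0.535, 0.845, -0.0, -0.0]
ft_force: [0.5, -1.8, 7.4]
grip_width: -0.0
clock: 8.9
tool_pos: [0.5533, 0.0092, 0.0759]
orientation: [0.535, 0.845, -0.001, -0.0]
ft_force: [-4.0, -2.2, 11.6]
grip_width: 0.0
```

```bash
python3 -m crank '{"dp":[[0.1,0,0],[0.1,0,0],[0.1,0,0],[0.12,0,0],[0.12,0,0]],"delta_rot":[[0,0,0],[0,0,0],[0,0,0],[0,0,0],[0,0,0]],"grip":[-1,-1,-1,-1,-1]}'
python3 -m crank '{"dp":[[0.12,0,0],[0,0,0]],"delta_rot":[[0,0,0],[0,0,0]],"grip":[-1,-1]}'
python3 - <<'E'
from h import *
w=cam("wrist","w7.png")
i=w["img"][100:320,200:370,::-1]; cv2.imwrite("pics/w7c.png",cv2.resize(i,None,fx=2.7,fy=2.7,interpolation=cv2.INTER_CUBIC))
E
```

```text
clock: 9.4
tool_pos: [0.5473, 0.0217, 0.0768]
orientation: [0.534, 0.846, -0.002, 0.002]
ft_force: [-2.5, -8.4, 10.5]
grip_width: -0.0001
clock: 9.6
tool_pos: [0.5453, 0.0251, 0.0768]
orientation: [0.534, 0.846, -0.002, 0.002]
ft_force: [-2.6, -8.3, 10.0]
grip_width: -0.0001
```

View pics/w7c.png

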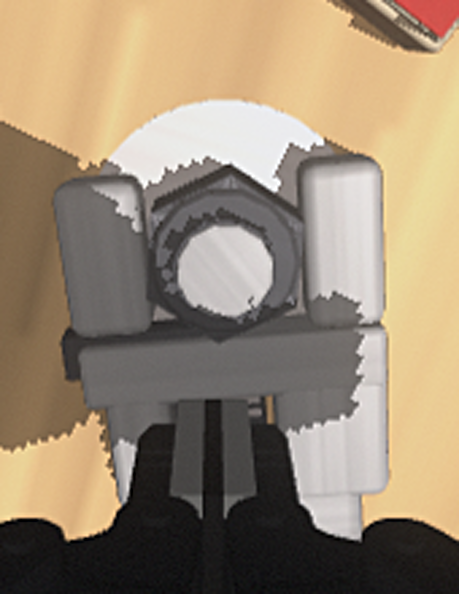

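```bash
python3 -m crank '{"dp":[[0,0,-0.25],[-0.35,0,0],[-0.33,0,0],[0,0,0.12],[0,0,0.06]],"delta_rot":[[0,0,0],[0,0,0],[0,0,0],[0,0,0],[0,0,0]],"grip":[-1,-1,-1,-1,-1]}'
python3 - <<'E'
from h import *
w=cam("wrist","w8.png")
i=w["img"][100:320,200:370,::-1]; cv2.imwrite("pics/w8c.png",cv2.resize(i,None,fx=2.7,fy=2.7,interpolation=cv2.INTER_CUBIC))
E
```

```text
clock: 10.15
tool_pos: [0.5531, 0.0089, 0.0763]
orientation: [0.535, 0.845, -0.0, -0.001]
ft_force: [0.6, -0.0, 0.8]
grip_width: -0.0001
```

View pics/w8c.png

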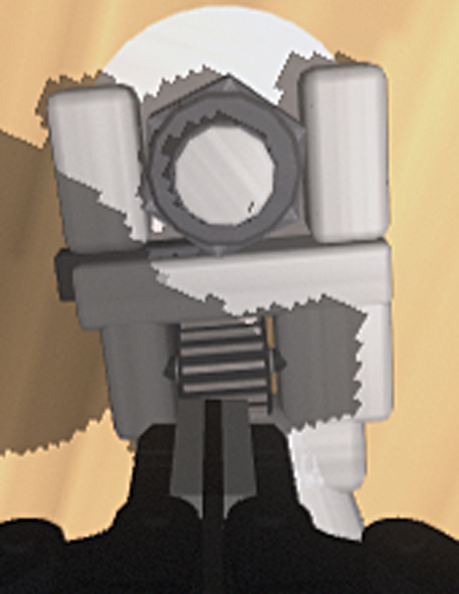

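```bash
python3 -m crank '{"dp":[[0,0.05,0.03],[0,0,0.03],[0,0,0.02]],"delta_rot":[[0,0,0],[0,0,0],[0,0,0]],"grip":[-1,-1,-1]}'
python3 -m crank '{"dp":[[0.1,0,0],[0.1,0,0],[0.1,0,0]],"delta_rot":[[0,0,0],[0,0,0],[0,0,0]],"grip":[-1,-1,-1]}'
python3 - <<'E'
from h import *
w=cam("wrist","w9.png")
i=w["img"][60:280,200:370,::-1]; cv2.imwrite("pics/w9c.png",cv2.resize(i,None,fx=2.7,fy=2.7,interpolation=cv2.INTER_CUBIC))
E
```

```text
clock: 10.5
tool_pos: [0.5536, 0.0091, 0.0757]
orientation: [0.534, 0.845, -0.002, -0.001]
ft_force: [-6.0, -4.0, 12.8]
grip_width: -0.0001
clock: 10.8
tool_pos: [0.5524, 0.0144, 0.0769]
orientation: [0.533, 0.846, -0.002, 0.003]
ft_force: [-0.5, -8.4, 8.8]
grip_width: 0.0003
```

View pics/w9c.png

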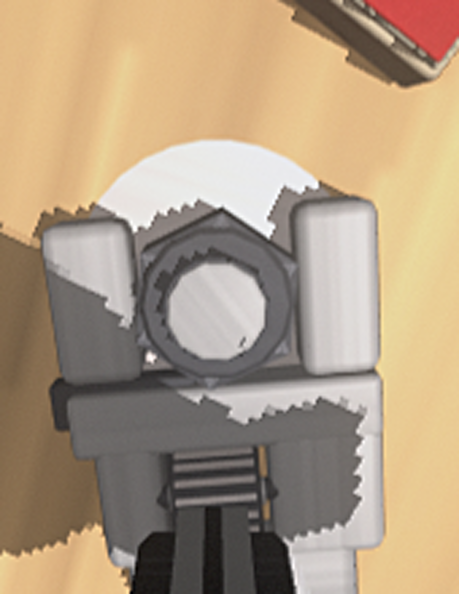

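```bash
cat >> h.py <<'E'
def opening(w,v0,L,Rr,u0=200,s=2.7,z=.06):
    q=lambda p:ray(w,(u0+(p[0]+.5)/s-.5,v0+(p[1]+.5)/s-.5),z)[:2]
    a,b=map(q,L); c,d=map(q,Rr); e=(d-c)/np.linalg.norm(d-c)
    print("yaw fixed",np.arctan2(*e[::-1]),"mov",np.arctan2(*(b-a)[::-1]))
    n=np.array([-e[1],e[0]]); print("opening mm",[round(1000*float(n@(p-c)),2) for p in(a,b)])
E
python3 - <<'E'
from h import *
w=cam("wrist")
opening(w,60,[(132,235),(141,370)],[(296,215),(301,365)])
w=manip.state();print(w["clock"],w["tool_pos"],w["ft_force"])
E
```

```text
yaw fixed -1.059036750946201 mov -1.088762386501794
opening mm [-30.73, -31.52]
10.9 [0.55246455 0.01530669 0.07686118] [-2.44032213 -9.53166044  9.87894854]
```

```bash
python3 -m crank '{"dp":[[0.1,0,0],[0.1,0,0],[0,0,0]],"delta_rot":[[0,0,0],[0,0,0],[0,0,0]],"grip":[-1,-1,-1]}'
python3 -m crank '{"dp":[[0.1,0,0],[0.1,0,0],[0,0,0]],"delta_rot":[[0,0,0],[0,0,0],[0,0,0]],"grip":[-1,-1,-1]}'
python3 - <<'E'
from h import *
w=cam("wrist","w10.png")
i=w["img"][100:320,200:370,::-1]; cv2.imwrite("pics/w10c.png",cv2.resize(i,None,fx=2.7,fy=2.7,interpolation=cv2.INTER_CUBIC))
E
```

```text
clock: 11.2
tool_pos: [0.5512, 0.022, 0.0769]
orientation: [0.534, 0.845, 0.0, 0.003]
ft_force: [1.1, -5.0, 6.2]
grip_width: 0.0
clock: 11.5
tool_pos: [0.549, 0.0278, 0.0769]
orientation: [0.534, 0.845, 0.001, 0.003]
ft_force: [2.0, -3.3, 5.5]
grip_width: 0.0001
```

View pics/w10c.png

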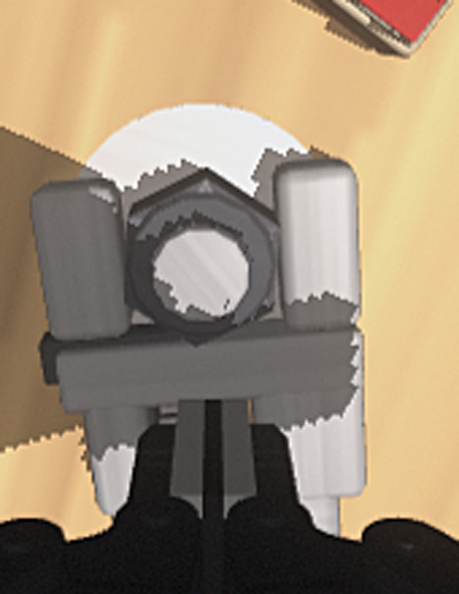

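Run:
```python
from h import *
w=cam("wrist")
opening(w,100,[(120,190),(129,325)],[(275,175),(284,325)])
```

```text
yaw fixed -1.0427009472640185 mov -1.0959756289431999
opening mm [-29.78, -31.25]
```

```bash
python3 -m crank '{"dp":[[0,0,-0.25],[-0.35,-0.05,0],[-0.35,-0.05,0],[0,0,0.12],[0,0,0]],"delta_rot":[[0,0,0],[0,0,0],[0,0,0],[0,0,0],[0,0,0]],"grip":[-1,-1,-1,-1,-1]}'
python3 - <<'E'
from h import *
w=cam("wrist","w11.png")
i=w["img"][60:280,200:370,::-1]; cv2.imwrite("pics/w11c.png",cv2.resize(i,None,fx=2.7,fy=2.7,interpolation=cv2.INTER_CUBIC))
E
```

```text
clock: 12.1
tool_pos: [0.5512, 0.0081, 0.0777]
orientation: [0.535, 0.845, -0.0, -0.001]
ft_force: [-0.0, -0.2, 0.6]
grip_width: 0.0003
```

View pics/w11c.png

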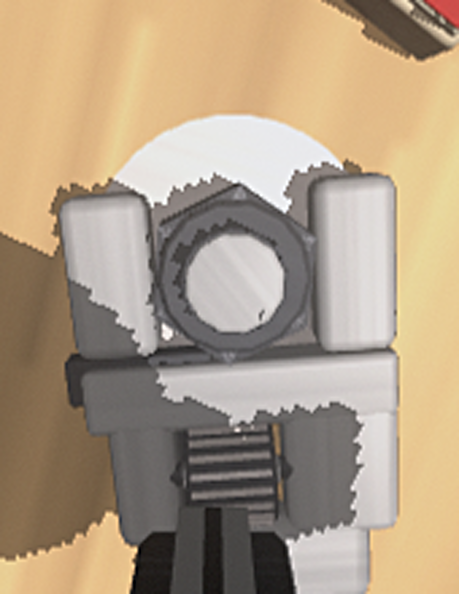

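```bash
python3 - <<'E'
from h import *
w=cam("wrist")
opening(w,60,[(151,205),(160,345)],[(312,195),(315,345)])
E
python3 -m crank '{"dp":[[0,0.1,0.06],[0,0,0.04],[0,0,0.03]],"delta_rot":[[0,0,0],[0,0,0],[0,0,0]],"grip":[-1,-1,-1]}'
```

```text
yaw fixed -1.0703852821511142 mov -1.0857640589074957
opening mm [-30.04, -30.45]
clock: 12.5
tool_pos: [0.5552, 0.01, 0.0758]
orientation: [0.535, 0.845, -0.0, -0.0]
ft_force: [-2.8, -0.7, 10.3]
grip_width: -0.0
```

```bash
python3 -m crank '{"dp":[[0.1,0,0],[0.1,0,0],[0,0,0]],"delta_rot":[[0,0,0],[0,0,0],[0,0,0]],"grip":[-1,-1,-1]}'
python3 -m crank '{"dp":[[0.1,0,0],[0.1,0,0],[0,0,0]],"delta_rot":[[0,0,0],[0,0,0],[0,0,0]],"grip":[-1,-1,-1]}'
```

```text
clock: 12.8
tool_pos: [0.5549, 0.0134, 0.0768]
orientation: [0.534, 0.846, -0.0, 0.003]
ft_force: [0.9, -7.0, 6.7]
grip_width: 0.0
clock: 13.1
tool_pos: [0.5529, 0.0194, 0.0769]
orientation: [0.534, 0.845, 0.001, 0.004]
ft_force: [2.9, -4.1, 5.7]
grip_width: -0.0
```

```bash
python3 -m crank '{"dp":[[0,0,0.05],[0.1,0,0.02],[0,0,0]],"delta_rot":[[0,0,0],[0,0,0],[0,0,0]],"grip":[-1,-1,-1]}'
python3 -m crank '{"dp":[[0.1,0,0],[0.1,0,0],[0,0,0]],"delta_rot":[[0,0,0],[0,0,0],[0,0,0]],"grip":[-1,-1,-1]}'
python3 - <<'E'
from h import *
w=cam("wrist","w12.png")
i=w["img"][100:320,200:370,::-1]; cv2.imwrite("pics/w12c.png",cv2.resize(i,None,fx=2.7,fy=2.7,interpolation=cv2.INTER_CUBIC))
E
```

```text
clock: 13.4
tool_pos: [0.5523, 0.0208, 0.0767]
orientation: [0.534, 0.846, -0.0, 0.005]
ft_force: [-1.9, -7.6, 15.0]
grip_width: -0.0002
clock: 13.7
tool_pos: [0.5496, 0.0255, 0.0767]
orientation: [0.533, 0.846, -0.001, 0.005]
ft_force: [-2.5, -11.2, 15.2]
grip_width: 0.0001
```

View pics/w12c.png

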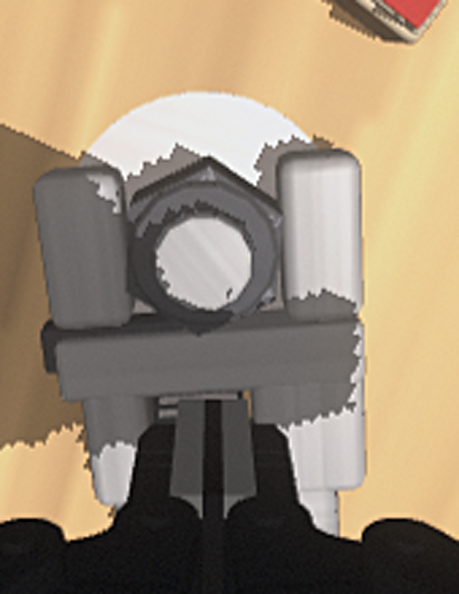

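```bash
python3 -m crank '{"dp":[[0,0,-0.3],[-0.9,0,-0.5],[-0.9,0,-0.5],[-0.5,0,0],[0,0,0]],"delta_rot":[[0,0,0],[0,0,0],[0,0,0],[0,0,0],[0,0,0]],"grip":[-1,-1,-1,-1,-1]}'
python3 -m crank '{"dp":[[0,0,0],[0,0,0]],"delta_rot":[[0,0,0],[0,0,0]],"grip":[-1,-1]}'
python3 - <<'E'
from h import *
w=cam("wrist","w13.png")
i=w["img"][60:220,200:360,::-1]; cv2.imwrite("pics/w13c.png",cv2.resize(i,None,fx=3.7,fy=3.7,interpolation=cv2.INTER_CUBIC))
E
```

```text
clock: 14.25
tool_pos: [0.5764, -0.0348, 0.112]
orientation: [0.536, 0.844, 0.0, 0.001]
ft_force: [0.3, -0.2, -0.1]
grip_width: -0.0001
clock: 14.45
tool_pos: [0.5737, -0.0325, 0.1103]
orientation: [0.535, 0.845, -0.0, -0.002]
ft_force: [-0.1, 0.2, -0.1]
grip_width: 0.0001
```

View pics/w13c.png

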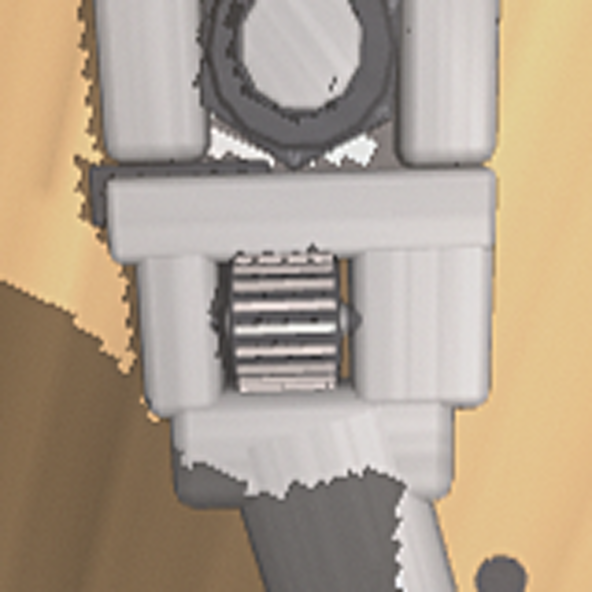

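Run:
```python
import cv2
i=cv2.imread("pics/w13.png")[0:130,200:360]; cv2.imwrite("pics/w13d.png",cv2.resize(i,None,fx=4.5,fy=4.5,interpolation=cv2.INTER_CUBIC))
```

```text
(no output)
```

View pics/w13d.png

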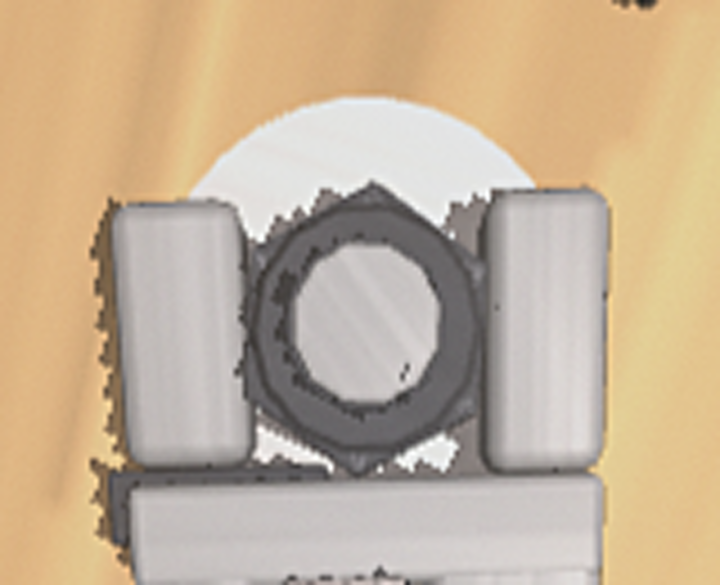

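Run:
```python
from h import *
w=cam("wrist")
opening(w,0,[(243,230),(254,450)],[(485,215),(484,460)],s=4.5)
q=lambda u,v,z:ray(w,(200+(u+.5)/4.5-.5,(v+.5)/4.5-.5),z)
print("stud",q(367,322,.068),"corners",q(374,185,.062),q(360,470,.062))
q2=lambda u,v,z:ray(w,(200+(u+.5)/3.7-.5,60+(v+.5)/3.7-.5),z)
print("roller",q2(285,325,.069)); a,b=q2(160,405,.06),q2(485,405,.06); print(np.arctan2(*(b-a)[1::-1])-np.pi/2,np.linalg.norm(b-a))
```

```text
yaw fixed -1.1019015352148664 mov -1.0964297279222408
opening mm [-30.34, -30.2]
stud [0.53215195 0.05738802 0.068     ] corners [0.52597169 0.0723773  0.062     ] [0.53868455 0.04173679 0.062     ]
roller [0.54760483 0.01897511 0.069     ]
-1.1264722492295458 0.05560185355176537
```

Opening measures about 30.3 mm (fit), and the wrench origin sits within about 1 mm of the nut. Now going to the far side of the handle.

```bash
python3 -m crank '{"dp":[[0,0,0],[0,0,0],[-1,0.5,0],[-1,0.5,0],[-0.94,0.4,0]],"delta_rot":[[0,0,-8.2],[0,0,-8.2],[0,0,0],[0,0,0],[0,0,0]],"grip":[-1,-1,-1,-1,-1]}'
python3 -m crank '{"dp":[[0,0,0],[0,0,0]],"delta_rot":[[0,0,0],[0,0,0]],"grip":[-1,-1]}'
python3 - <<'E'
from h import *
w=cam("wrist","w14.png"); c=cam("top");crop(c,200,140,160,120,5,"t14.png"); print(manip.state()["joints"])
E
```

```text
clock: 15.05
tool_pos: [0.6662, -0.0708, 0.1114]
orientation: [0.408, 0.913, 0.0, -0.0]
ft_force: [0.7, 0.1, 0.3]
grip_width: 0.0002
clock: 15.25
tool_pos: [0.6648, -0.0709, 0.1109]
orientation: [0.409, 0.913, -0.0, -0.001]
ft_force: [-0.8, -0.0, -0.4]
grip_width: 0.0002
[-1.71057262e-01  5.23803802e-01  1.60905862e+00  2.66049475e-04
  1.01169025e+00 -9.00256342e-01]
```

View pics/w14.png

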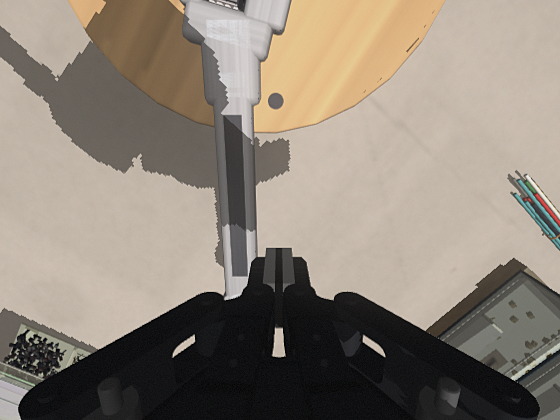

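View pics/t14.png

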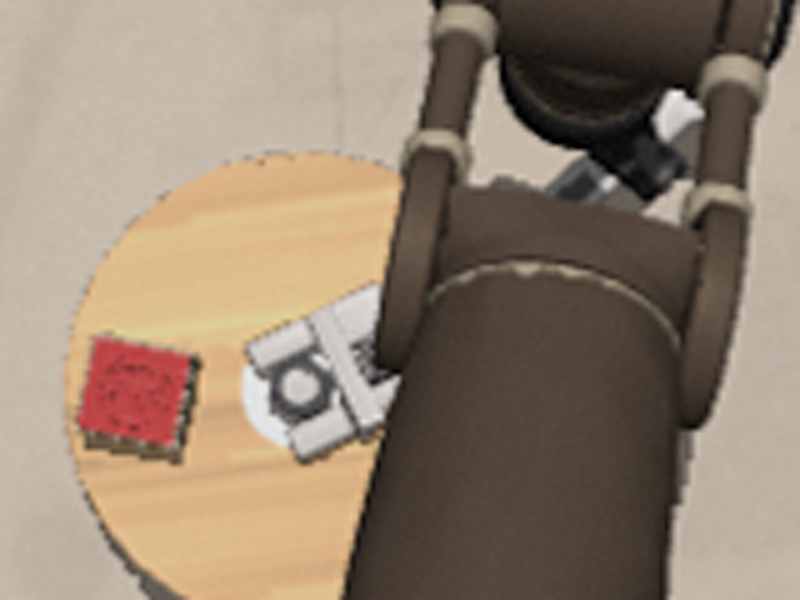

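Run:
```python
from h import *
w=cam("wrist"); s=manip.state(); M=R.from_quat(s["orientation"]).as_matrix(); p=s["tool_pos"]
for uv in [(252,140),(257,265),(206,110),(217,200),(221,270)]:
    q=ray(w,uv,.06); print(uv,q,"tool frame",M.T@(q-p))
print(proj(w,[[p[0],p[1],.06]]))
```

```text
(252, 140) [ 0.61024098 -0.03593298  0.06      ] tool frame [ 0.06136633 -0.01684411  0.0512085 ]
(257, 265) [ 0.6685794 -0.0993083  0.06     ] tool frame [-0.02476206 -0.01555199  0.05102965]
(206, 110) [ 0.57835091 -0.04088302  0.06      ] tool frame [ 0.07891802 -0.04392569  0.05128225]
(217, 200) [ 0.61805514 -0.08062068  0.06      ] tool frame [ 0.02283212 -0.04078497  0.05116259]
(221, 270) [ 0.6521761  -0.11932771  0.06      ] tool frame [-0.02876584 -0.04112178  0.05105698]
[[279.26489283 232.54164945]]
```

```bash
python3 -m crank '{"dp":[[0,0,0.7],[0,0,0.7],[0,0,0.5],[0,0,0]],"delta_rot":[[0,0,0],[0,0,0],[0,0,0],[0,0,0]],"grip":[-1,-1,-1,-1]}'
python3 -m crank '{"dp":[[0,-0.15,0],[0,0,0]],"delta_rot":[[0,0,0],[0,0,0]],"grip":[-1,-1]}'
python3 -m crank '{"dp":[[0,-0.1,0],[0,0,0]],"delta_rot":[[0,0,0],[0,0,0]],"grip":[-1,-1]}'
```

```text
clock: 15.8
tool_pos: [0.6622, -0.0706, 0.0517]
orientation: [0.409, 0.913, -0.001, -0.003]
ft_force: [-0.8, -0.9, -0.6]
grip_width: -0.0002
clock: 16.0
tool_pos: [0.6624, -0.0749, 0.0559]
orientation: [0.409, 0.913, 0.0, 0.001]
ft_force: [-0.6, 0.4, 1.0]
grip_width: -0.0001
clock: 16.2
tool_pos: [0.6603, -0.0769, 0.0558]
orientation: [0.409, 0.913, 0.0, 0.001]
ft_force: [0.3, -0.6, 0.1]
grip_width: -0.0001
```

```bash
python3 -m crank '{"dp":[[0,-0.1,0.1],[0,-0.15,0],[0,-0.15,0],[0,-0.15,0],[0,0,0]],"delta_rot":[[0,0,0],[0,0,1.4],[0,0,1.4],[0,0,1.4],[0,0,0]],"grip":[-1,-1,-1,-1,-1]}'
python3 -m crank '{"dp":[[-0.01,-0.15,0],[-0.01,-0.15,0],[-0.01,-0.15,0],[-0.01,-0.15,0],[0,0,0]],"delta_rot":[[0,0,1.4],[0,0,1.4],[0,0,1.4],[0,0,1.4],[0,0,0]],"grip":[-1,-1,-1,-1,-1]}'
python3 - <<'E'
from h import *
w=cam("wrist","w15.png")
E
```

```text
clock: 16.7
tool_pos: [0.6464, -0.0877, 0.0515]
orientation: [0.443, 0.897, -0.0, -0.001]
ft_force: [-1.0, 0.3, 0.0]
grip_width: 0.0001
clock: 17.2
tool_pos: [0.6328, -0.099, 0.0518]
orientation: [0.486, 0.874, -0.0, -0.0]
ft_force: [0.1, 0.6, -0.5]
grip_width: 0.0001
```

View pics/w15.png

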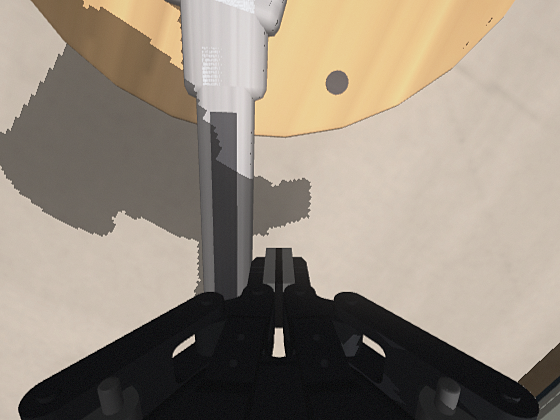

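Run:
```python
from h import *
w=cam("wrist"); s=manip.state(); M=R.from_quat(s["orientation"]).as_matrix(); p=s["tool_pos"]
P=[]
for uv in [(252,120),(252,250),(198,120),(202,265)]:
    q=ray(w,uv,.06); P.append(q); print(uv,q,"tool frame",M.T@(q-p))
d=P[1]-P[0];print(np.arctan2(d[1],d[0])); d=P[3]-P[2];print(np.arctan2(d[1],d[0]), s["ft_force"])
```

```text
(252, 120) [ 0.5838984  -0.04190333  0.06      ] tool frame [ 0.0743718  -0.01155892 -0.00819721]
(252, 250) [ 0.61371927 -0.09267491  0.06      ] tool frame [ 0.01551058 -0.01310646 -0.00819632]
(198, 120) [ 0.56505365 -0.05366766  0.06      ] tool frame [ 0.0743557  -0.03377431 -0.00818342]
(202, 265) [ 0.59738615 -0.11221314  0.06      ] tool frame [ 0.0075686  -0.03730229 -0.00818131]
-1.0397274068983604
-1.0662172847126827 [1.67881046 0.70381383 1.54980754]
```

```bash
python3 -m crank '{"dp":[[-0.01,-0.15,0],[-0.01,-0.15,0],[-0.01,-0.15,0],[-0.01,-0.15,0],[-0.01,-0.15,0]],"delta_rot":[[0,0,1.4],[0,0,1.4],[0,0,1.4],[0,0,1.4],[0,0,1.4]],"grip":[-1,-1,-1,-1,-1]}'
python3 -m crank '{"dp":[[-0.01,-0.15,0],[-0.01,-0.15,0],[-0.01,-0.15,0],[-0.01,-0.15,0],[0,0,0]],"delta_rot":[[0,0,1.4],[0,0,1.4],[0,0,1.4],[0,0,1.4],[0,0,0]],"grip":[-1,-1,-1,-1,-1]}'
python3 - <<'E'
from h import *
w=cam("wrist","w16.png");print(manip.state()["ft_force"],manip.state()["moment"])
E
```

```text
clock: 17.8
tool_pos: [0.6142, -0.1111, 0.0518]
orientation: [0.539, 0.842, 0.0, 0.0]
ft_force: [1.7, 1.2, -0.1]
grip_width: -0.0
clock: 18.3
tool_pos: [0.5975, -0.1194, 0.0517]
orientation: [0.579, 0.816, -0.0, -0.0]
ft_force: [0.2, 0.9, 0.1]
grip_width: -0.0004
[ 0.72529859  0.95678887 -1.2007154 ] [ 0.06661976 -0.0858558   0.00776499]
```

View pics/w16.png

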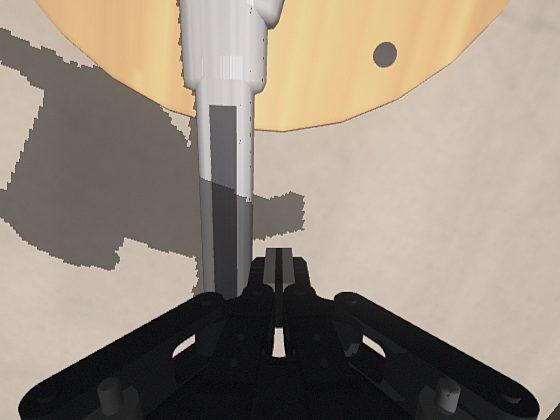

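```bash
python3 -m crank '{"dp":[[-0.01,-0.15,0],[-0.01,-0.15,0],[-0.01,-0.15,0],[-0.01,-0.15,0],[0,0,0]],"delta_rot":[[0,0,1.4],[0,0,1.4],[0,0,1.4],[0,0,1.4],[0,0,0]],"grip":[-1,-1,-1,-1,-1]}'
python3 -m crank '{"dp":[[-0.01,-0.15,0],[-0.01,-0.15,0],[-0.01,-0.15,0],[0,0,0]],"delta_rot":[[0,0,1.4],[0,0,1.4],[0,0,1.4],[0,0,0]],"grip":[-1,-1,-1,-1]}'
python3 - <<'E'
from h import *
w=cam("wrist","w17.png");
s=manip.state(); M=R.from_quat(s["orientation"]).as_matrix(); print(s["ft_force"],M.T@s["ft_force"])
E
```

```text
clock: 18.85
tool_pos: [0.5806, -0.1258, 0.0517]
orientation: [0.618, 0.786, -0.0, -0.0]
ft_force: [0.2, -0.0, 0.0]
grip_width: 0.0005
clock: 19.25
tool_pos: [0.5676, -0.1294, 0.0517]
orientation: [0.646, 0.763, -0.0, -0.0]
ft_force: [0.6, 0.7, -0.3]
grip_width: 0.0001
[ 0.37154322  0.83582987 -0.97334774] [0.76272851 0.50601365 0.97275751]
```

View pics/w17.png

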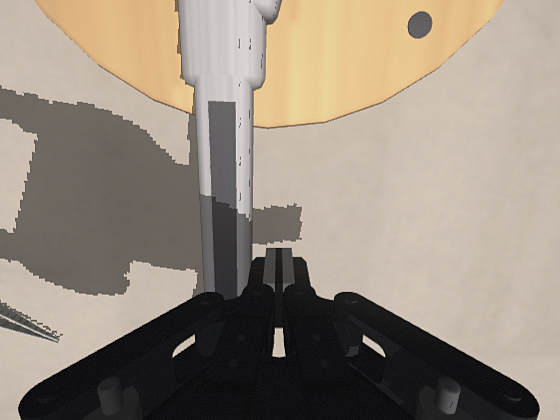

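```bash
python3 -m crank '{"dp":[[-0.01,-0.15,0],[0,0,0]],"delta_rot":[[0,0,1.4],[0,0,0]],"grip":[-1,-1]}'
python3 -m crank '{"dp":[[-0.01,-0.15,0],[0,0,0]],"delta_rot":[[0,0,1.4],[0,0,0]],"grip":[-1,-1]}'
python3 -m crank '{"dp":[[0,-0.1,0],[0,0,0]],"delta_rot":[[0,0,1],[0,0,0]],"grip":[-1,-1]}'
python3 -m crank '{"dp":[[0,-0.1,0],[0,0,0]],"delta_rot":[[0,0,1],[0,0,0]],"grip":[-1,-1]}'
```

```text
clock: 19.5
tool_pos: [0.5636, -0.1304, 0.0517]
orientation: [0.655, 0.755, -0.0, -0.0]
ft_force: [1.1, 0.4, 1.3]
grip_width: 0.0003
clock: 19.7
tool_pos: [0.5591, -0.1313, 0.0517]
orientation: [0.665, 0.747, -0.0, -0.0]
ft_force: [0.7, 0.0, 0.3]
grip_width: 0.0001
clock: 19.9
tool_pos: [0.5563, -0.1316, 0.0518]
orientation: [0.671, 0.741, -0.0, -0.0]
ft_force: [2.1, -0.2, 0.5]
grip_width: -0.0001
clock: 20.1
tool_pos: [0.5534, -0.132, 0.0518]
orientation: [0.677, 0.736, -0.0, -0.0]
ft_force: [1.2, -0.9, 0.2]
grip_width: 0.0
```

```bash
python3 -m crank '{"dp":[[0,-0.1,0],[0,0,0]],"delta_rot":[[0,0,1],[0,0,0]],"grip":[-1,-1]}'
python3 -m crank '{"dp":[[0,-0.1,0],[0,0,0]],"delta_rot":[[0,0,1],[0,0,0]],"grip":[-1,-1]}'
python3 -m crank '{"dp":[[0,-0.1,0],[0,0,0]],"delta_rot":[[0,0,1],[0,0,0]],"grip":[-1,-1]}'
```

```text
clock: 20.3
tool_pos: [0.5504, -0.1321, 0.0518]
orientation: [0.684, 0.73, -0.0, -0.0]
ft_force: [1.4, 0.4, 0.5]
grip_width: 0.0001
clock: 20.5
tool_pos: [0.5473, -0.1323, 0.0518]
orientation: [0.69, 0.724, -0.0, -0.0]
ft_force: [1.3, 0.3, -0.5]
grip_width: -0.0001
clock: 20.7
tool_pos: [0.5443, -0.1324, 0.0518]
orientation: [0.697, 0.718, -0.0, -0.0]
ft_force: [1.6, -1.1, 0.3]
grip_width: -0.0001
```

```bash
python3 -m crank '{"dp":[[0,-0.1,0],[0,0,0]],"delta_rot":[[0,0,1],[0,0,0]],"grip":[-1,-1]}'
python3 -m crank '{"dp":[[0,-0.1,0],[0,0,0]],"delta_rot":[[0,0,1],[0,0,0]],"grip":[-1,-1]}'
python3 -m crank '{"dp":[[0,-0.07,0],[0,0,0]],"delta_rot":[[0,0,0.6],[0,0,0]],"grip":[-1,-1]}'
python3 - <<'E'
from h import *
w=cam("wrist","w18.png");s=cam("scene");crop(s,190,130,190,140,4,"s18.png");c=cam("top");crop(c,200,140,160,120,5,"t18.png")
w=w; s=manip.state(); print(s["ft_force"])
E
```

```text
clock: 20.9
tool_pos: [0.5413, -0.1324, 0.0517]
orientation: [0.703, 0.711, -0.0, -0.0]
ft_force: [-0.2, -0.6, 0.5]
grip_width: 0.0001
clock: 21.1
tool_pos: [0.5383, -0.1325, 0.0517]
orientation: [0.709, 0.705, -0.0, -0.0]
ft_force: [0.3, -0.8, -0.6]
grip_width: -0.0003
clock: 21.3
tool_pos: [0.5363, -0.1325, 0.0517]
orientation: [0.713, 0.702, -0.0, -0.0]
ft_force: [0.8, -0.8, -1.0]
grip_width: 0.0002
[ 0.52508411  0.34114623 -0.20409004]
```

View pics/w18.png

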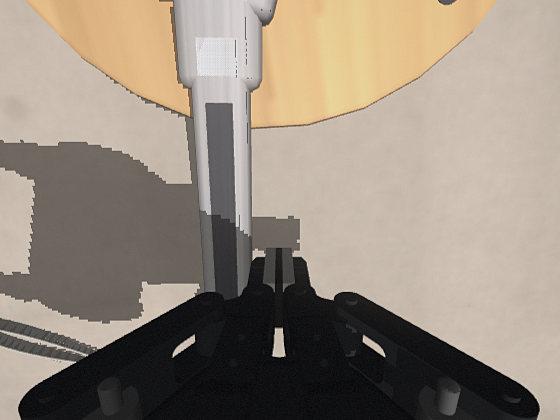

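View pics/t18.png

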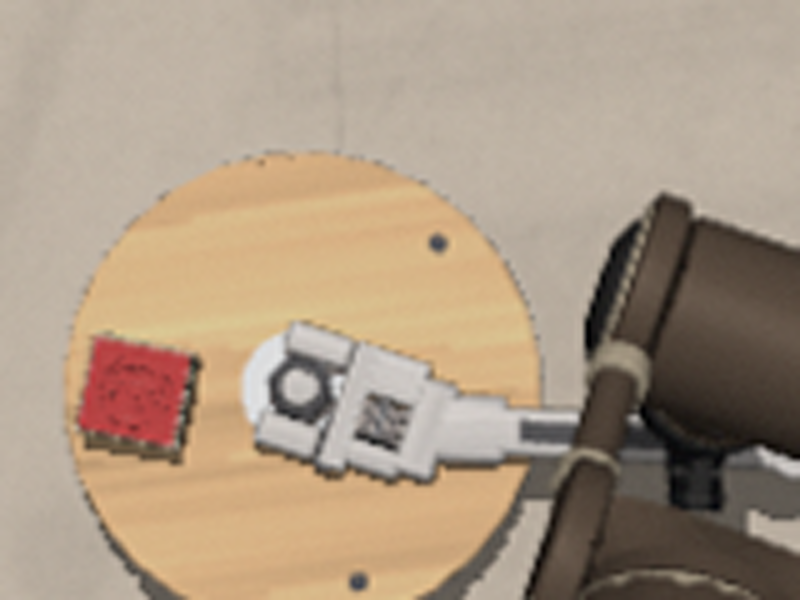

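Run:
```python
from h import *
c=cam("top")
P=lambda u,v,z:ray(c,(200+u/5-.4,140+v/5-.4),z)
n=P(300,387,.068); r=P(383,418,.069); d=r-n; print(np.hypot(*d[:2]),np.arctan2(d[1],d[0])+np.arctan2(4,42))
a=P(522,431,.06);b=P(575,437,.06);d=b-a;print("handle",np.arctan2(d[1],d[0])-.26)
a=P(322,475,.06);b=P(365,345,.06);d=b-a;print("cross",np.arctan2(d[1],d[0])-np.pi/2)
a=P(292,325,.06);b=P(258,443,.06);d=a-b;print("front",np.arctan2(d[1],d[0])-np.pi/2)
w=cam("wrist"); s=manip.state()
P=[ray(w,uv,.06) for uv in[(250,100),(252,240),(193,110),(204,280)]]
d=P[1]-P[0];print(np.arctan2(d[1],d[0])); d=P[3]-P[2];print(np.arctan2(d[1],d[0]))
```

```text
0.04353375163543596 -1.8110842978632073
handle -1.9205440846201791
cross -1.865269813993198
front -1.8246624884518967
-1.5987571484700795
-1.6041170842415546
```

```bash
python3 -m crank '{"dp":[[0,-0.07,0],[0,0,0]],"delta_rot":[[0,0,0.6],[0,0,0]],"grip":[-1,-1]}'
python3 -m crank '{"dp":[[0,-0.07,0],[0,0,0]],"delta_rot":[[0,0,0.6],[0,0,0]],"grip":[-1,-1]}'
python3 -m crank '{"dp":[[0,-0.07,0],[0,0,0]],"delta_rot":[[0,0,0.6],[0,0,0]],"grip":[-1,-1]}'
```

```text
clock: 21.75
tool_pos: [0.5344, -0.1325, 0.0517]
orientation: [0.716, 0.698, 0.0, -0.0]
ft_force: [1.8, -0.9, -0.0]
grip_width: 0.0001
clock: 21.95
tool_pos: [0.5323, -0.1324, 0.0518]
orientation: [0.72, 0.694, -0.0, -0.0]
ft_force: [1.6, -0.1, 0.3]
grip_width: -0.0002
clock: 22.15
tool_pos: [0.5301, -0.1324, 0.0518]
orientation: [0.723, 0.69, -0.0, -0.0]
ft_force: [1.3, 0.2, 0.0]
grip_width: -0.0001
```

```bash
python3 -m crank '{"dp":[[0,-0.07,0],[0,0,0]],"delta_rot":[[0,0,0.6],[0,0,0]],"grip":[-1,-1]}'
python3 -m crank '{"dp":[[0,-0.07,0],[0,0,0]],"delta_rot":[[0,0,0.6],[0,0,0]],"grip":[-1,-1]}'
python3 -m crank '{"dp":[[0,-0.07,0],[0,0,0]],"delta_rot":[[0,0,0.6],[0,0,0]],"grip":[-1,-1]}'
```

```text
clock: 22.35
tool_pos: [0.528, -0.1322, 0.0518]
orientation: [0.727, 0.687, -0.0, -0.0]
ft_force: [1.0, -0.3, -0.4]
grip_width: 0.0
clock: 22.55
tool_pos: [0.5259, -0.1321, 0.0518]
orientation: [0.731, 0.683, -0.0, -0.0]
ft_force: [0.9, 0.5, -0.1]
grip_width: -0.0002
clock: 22.75
tool_pos: [0.5239, -0.132, 0.0518]
orientation: [0.734, 0.679, -0.0, -0.0]
ft_force: [2.1, -1.1, 0.0]
grip_width: 0.0002
```

```bash
python3 -m crank '{"dp":[[0,-0.05,0],[0,0,0]],"delta_rot":[[0,0,0.4],[0,0,0]],"grip":[-1,-1]}'
python3 -m crank '{"dp":[[0,-0.05,0],[0,0,0]],"delta_rot":[[0,0,0.4],[0,0,0]],"grip":[-1,-1]}'
python3 - <<'E'
from h import *
c=cam("top");crop(c,240,180,80,60,10,"t19.png")
w=cam("wrist","w19.png")
P=[ray(w,uv,.06) for uv in[(250,100),(252,240),(193,110),(204,280)]]
d=P[1]-P[0];print(np.arctan2(d[1],d[0])); d=P[3]-P[2];print(np.arctan2(d[1],d[0]))
E
```

```text
clock: 22.95
tool_pos: [0.5226, -0.1319, 0.0518]
orientation: [0.737, 0.676, 0.0, 0.0]
ft_force: [1.8, -1.1, -0.7]
grip_width: -0.0003
clock: 23.15
tool_pos: [0.5211, -0.1318, 0.0518]
orientation: [0.739, 0.674, 0.0, 0.0]
ft_force: [1.8, -1.1, -0.2]
grip_width: -0.0004
-1.6756259496591783
-1.6810279051429275
```

View pics/t19.png

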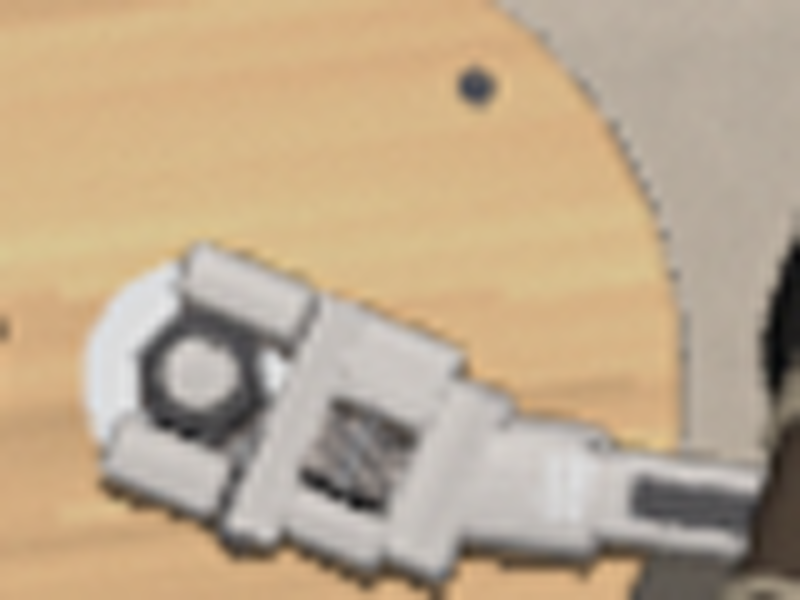

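View pics/w19.png

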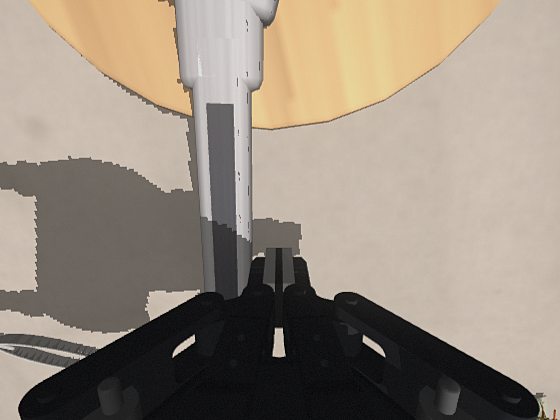

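```bash
for i in 1; do python3 -m crank '{"dp":[[0,-0.05,0],[0,0,0]],"delta_rot":[[0,0,0.4],[0,0,0]],"grip":[-1,-1]}'
python3 -m crank '{"dp":[[0,-0.05,0],[0,0,0]],"delta_rot":[[0,0,0.4],[0,0,0]],"grip":[-1,-1]}'; done
python3 - <<'E'
from h import *
for i in range(4): 
    cam("top"); s=manip.state(); print(s["ft_force"].round(2),s["moment"].round(3),s["tool_pos"].round(4))
E
```

```text
clock: 23.45
tool_pos: [0.5196, -0.1316, 0.0518]
orientation: [0.741, 0.671, 0.0, 0.0]
ft_force: [2.6, -0.2, -0.6]
grip_width: 0.0001
clock: 23.65
tool_pos: [0.5181, -0.1315, 0.0518]
orientation: [0.744, 0.669, 0.0, 0.0]
ft_force: [2.2, -1.0, 0.2]
grip_width: 0.0004
[ 1.8  -0.83  0.46] [-0.145 -0.438  0.038] [ 0.5181 -0.1315  0.0518]
[ 2.24 -1.52  0.64] [-0.189 -0.433 -0.066] [ 0.5181 -0.1315  0.0518]
[ 2.87 -1.3   0.11] [-0.184 -0.402  0.019] [ 0.5181 -0.1315  0.0518]
[1.96 0.12 0.87] [-0.167 -0.32   0.071] [ 0.5181 -0.1315  0.0518]
```

```bash
python3 -m crank '{"dp":[[0,-0.05,0],[0,0,0]],"delta_rot":[[0,0,0.4],[0,0,0]],"grip":[-1,-1]}'
python3 - <<'E'
from h import *
f=[]
for i in range(5): 
    cam("top"); s=manip.state(); f.append(s["ft_force"])
print(np.mean(f,0),s["tool_pos"])
w=cam("wrist")
cv2.imwrite("pics/w20.png",w["img"][:,:,::-1])
E
python3 -m crank '{"dp":[[0,-0.05,0],[0,0,0]],"delta_rot":[[0,0,0.4],[0,0,0]],"grip":[-1,-1]}'
python3 - <<'E'
from h import *
f=[]
for i in range(5): 
    cam("top"); s=manip.state(); f.append(s["ft_force"])
print(np.mean(f,0),s["tool_pos"])
E
```

```text
clock: 24.05
tool_pos: [0.5166, -0.1313, 0.0518]
orientation: [0.746, 0.666, 0.0, 0.0]
ft_force: [2.5, -0.6, 0.3]
grip_width: -0.0
[ 2.47615649 -0.86870824  0.07513594] [ 0.51661837 -0.1313207   0.05183658]
clock: 24.55
tool_pos: [0.5151, -0.1312, 0.0518]
orientation: [0.748, 0.663, 0.0, 0.0]
ft_force: [3.3, -0.9, -0.2]
grip_width: 0.0002
[ 3.44332889 -0.91579573  0.20013255] [ 0.5151298  -0.13113271  0.0518042 ]
```

```bash
python3 -m crank '{"dp":[[0,-0.04,0],[0,0,0]],"delta_rot":[[0,0,0.2],[0,0,0]],"grip":[-1,-1]}'
python3 - <<'E'
from h import *
f=[]
for i in range(5): 
    c=cam("top"); s=manip.state(); f.append(s["ft_force"])
print(np.mean(f,0),s["tool_pos"])
crop(c,240,180,80,60,10,"t21.png")
w=cam("wrist","w21.png")
E
```

```text
clock: 25.0
tool_pos: [0.5139, -0.131, 0.0518]
orientation: [0.749, 0.662, 0.0, 0.0]
ft_force: [3.2, -1.2, -1.3]
grip_width: 0.0001
[ 3.26837079 -0.85182713 -0.03011165] [ 0.51396087 -0.13101384  0.05181364]
```

View pics/t21.png

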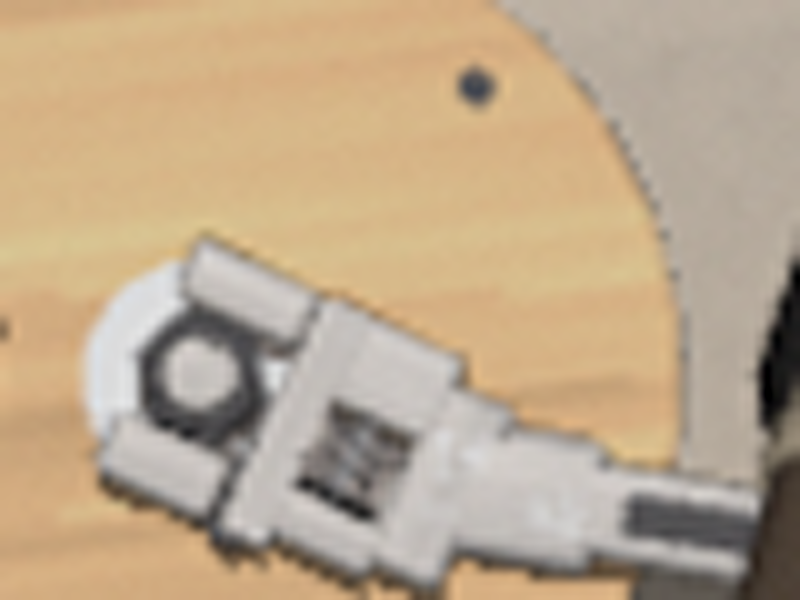

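View pics/w21.png

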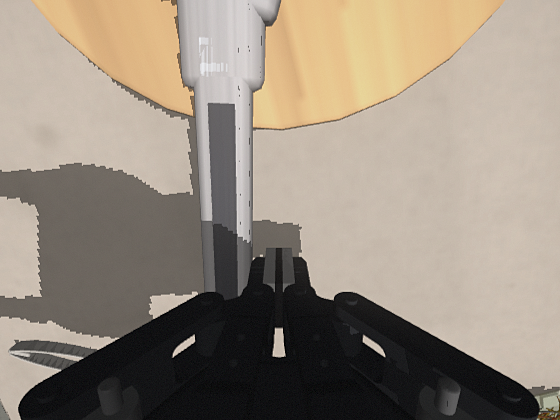

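```bash
python3 -m crank '{"dp":[[0,0.3,0],[0,0.2,-0.5],[0,0,-1],[0.8,-0.4,-1],[1,-0.4,-1]],"delta_rot":[[0,0,0],[0,0,0],[0,0,0],[0,0,5],[0,0,5]],"grip":[-1,-1,-1,-1,-1]}'
python3 -m crank '{"dp":[[1,0,0],[1,0,0],[0,0,0],[0,0,0]],"delta_rot":[[0,0,5],[0,0,0],[0,0,0],[0,0,0]],"grip":[-1,-1,-1,-1]}'
python3 - <<'E'
from h import *
w=cam("wrist","w22.png")
E
```

```text
clock: 25.8
tool_pos: [0.5125, -0.0755, 0.1567]
orientation: [0.806, 0.592, -0.002, -0.002]
ft_force: [1.7, 0.9, 0.0]
grip_width: 0.0002
clock: 26.2
tool_pos: [0.5332, -0.0186, 0.1559]
orientation: [0.829, 0.56, -0.002, -0.001]
ft_force: [-0.1, -0.4, 0.5]
grip_width: 0.0002
```

View pics/w22.png

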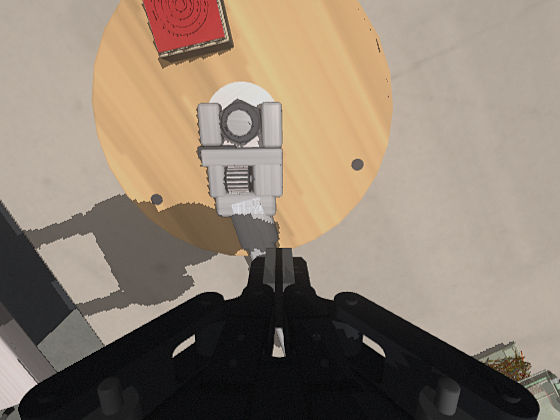

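Run:
```python
import cv2
i=cv2.imread("pics/w22.png")[75:225,170:310]; cv2.imwrite("pics/w22c.png",cv2.resize(i,None,fx=4,fy=4,interpolation=cv2.INTER_CUBIC))
```

```text
(no output)
```

View pics/w22c.png

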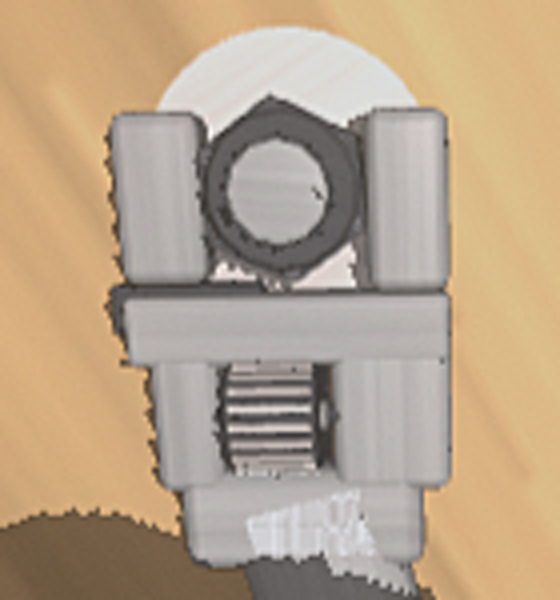

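Run:
```python
from h import *
w=cam("wrist")
q=lambda u,v,z:ray(w,(170+(u+.5)/4-.5,75+(v+.5)/4-.5),z)
A=[(202,125),(210,270)];B=[(366,125),(370,270)]
a,b=[q(*p,.06)[:2] for p in A]; c,d=[q(*p,.06)[:2] for p in B]
ang=lambda v:np.arctan2(v[1],v[0])
e=(d-c)/np.linalg.norm(d-c);n=np.array([-e[1],e[0]]);print("opening",[1000*n@(p-c) for p in(a,b)],"yaw",ang(d-c),ang(b-a))
o1,o2=q(445,120,.06)[:2],q(447,280,.06)[:2];print("outer yaw",ang(o2-o1)); b1,b2=q(125,325,.06)[:2],q(447,325,.06)[:2]; print("bar",ang(b2-b1)-np.pi/2)
t,bt=q(270,99,.0615),q(287,276,.0615); print("nut",ang((bt-t)[:2]),np.linalg.norm(bt-t)); print("stud",q(277,190,.068))
import cv2
# same for w13 hexagon done earlier: corners (0.52597,.07238),(0.53868,.04174)
print(np.arctan2(.04174-.07238,.53868-.52597))
print("roller",q(272,418,.069))
```

```text
opening [np.float64(-30.33462852262526), np.float64(-30.675251900825096)] yaw -1.942709743503863 -1.9556506668268205
outer yaw -1.9383618256646435
bar -1.9538056404502193
nut -1.8944539475527313 0.031821611512395875
stud [0.53230488 0.05677291 0.068     ]
-1.1775820905132168
roller [0.51427448 0.01882242 0.069     ]
```

Run:
```python
from h import *
w=cam("wrist"); s=manip.state()
M=R.from_quat(s["orientation"]).as_matrix(); p=s["tool_pos"]
Rct=w["R"]@M; tct=w["R"]@p+w["t"]   # Xc=Rct*Xtool+tct
def cammat(q,pos):
    Mi=R.from_quat(q).as_matrix(); Rc=Rct@Mi.T; return Rc, tct-Rc@np.array(pos)
poses={"w2":([.511,.859,0,0],[.5521,-.0141,.1645]),"w13":([.535,.845,0,-.002],[.5737,-.0325,.1103]),"w22":(s["orientation"],p)}
out=[]
for k,(q,pos) in poses.items():
    Rc,tc=cammat(np.array(q)/np.linalg.norm(q),pos); img=cv2.imread(f"pics/{k}.png")
    # stud-centred map at z=.062, world x up, y left; 10px/mm, 50mm
    N=400; res=.1e-3
    jj,ii=np.meshgrid(np.arange(N),np.arange(N)); X=np.stack([.5322-(ii-N/2)*res*1.0,.0571-(jj-N/2)*res,np.full_like(ii,0.062,float)],-1)
    pc=(X@Rc.T+tc)@w["K"].T; m=(pc[...,:2]/pc[...,2:]).astype(np.float32)
    o=cv2.remap(img,m[...,0],m[...,1],cv2.INTER_CUBIC); out.append(o); cv2.imwrite(f"pics/rect_{k}.png",o)
cv2.imwrite("pics/rect.png",cv2.resize(np.hstack(out[1:]),(800,400)))
```

```text
(no output)
```

View pics/rect.png

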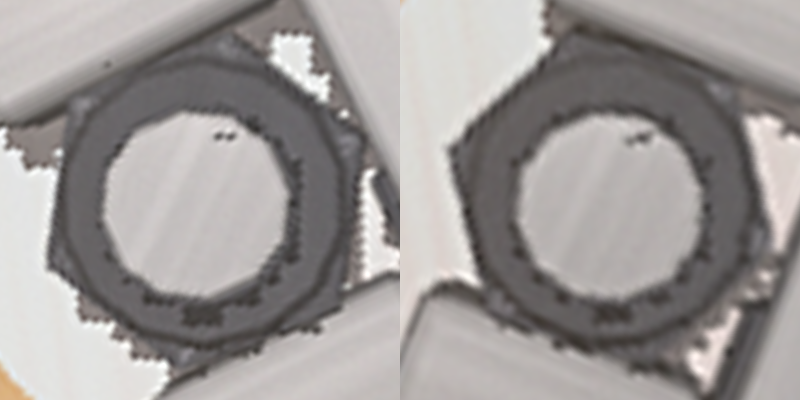

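View pics/rect_w2.png

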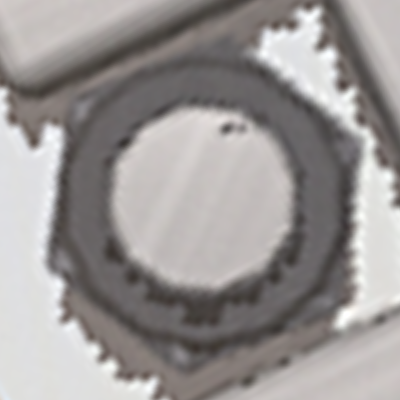

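```bash
cat > hexfit.py <<'E'
from h import *
def hexfit(o):
    g=cv2.GaussianBlur(cv2.cvtColor(o,cv2.COLOR_BGR2GRAY).astype(np.float32),(0,0),3); best=[]
    t=np.linspace(-75,75,40)
    for cx in range(188,216,3):
     for cy in range(188,216,3):
      for ap in (144,148,152,156):
       for th in np.radians(np.arange(0,60,1.0)):
        sc=0
        for k in range(6):
            a=th+k*np.pi/3; n=np.array([np.cos(a),np.sin(a)]); tt=np.array([-n[1],n[0]])
            P=np.array([cx,cy])+ap*n+t[:,None]*tt
            po=np.clip((P+6*n).astype(int),0,399);pi=np.clip((P-6*n).astype(int),0,399)
            sc+=np.clip(g[po[:,1],po[:,0]]-g[pi[:,1],pi[:,0]],-20,60).sum()
        best.append((sc,np.degrees(th),cx,cy,ap))
    best.sort(reverse=True); return best[:5]
E
python3 - <<'E'
from hexfit import *
for k in("w2","w13","w22"):
    print(k); [print([round(float(x),1) for x in b]) for b in hexfit(cv2.imread(f"pics/rect_{k}.png"))]
E
```

```text
w2
[10628.9, 7.0, 206.0, 206.0, 148.0]
[10581.4, 8.0, 206.0, 206.0, 148.0]
[10496.0, 6.0, 206.0, 206.0, 148.0]
[10494.1, 9.0, 206.0, 206.0, 148.0]
[10462.1, 8.0, 209.0, 206.0, 148.0]
w13
[10443.3, 7.0, 206.0, 203.0, 156.0]
[10415.7, 6.0, 206.0, 203.0, 156.0]
[10378.3, 8.0, 206.0, 203.0, 156.0]
[10369.0, 6.0, 206.0, 200.0, 156.0]
[10361.3, 5.0, 206.0, 203.0, 156.0]
w22
[10440.1, 49.0, 212.0, 197.0, 156.0]
[10429.3, 48.0, 212.0, 197.0, 156.0]
[10372.5, 48.0, 212.0, 194.0, 152.0]
[10369.1, 47.0, 212.0, 194.0, 152.0]
[10352.6, 49.0, 212.0, 194.0, 152.0]
```

Run:
```python
from h import *
c=cam("top"); N=480;res=.5e-3
jj,ii=np.meshgrid(np.arange(N),np.arange(N)); X=np.stack([.533-(ii-N/2)*res,.0575-(jj-N/2)*res,np.full(ii.shape,.046)],-1)
m=proj(c,X.reshape(-1,3)).reshape(N,N,2).astype(np.float32)
o=cv2.remap(c["img"][:,:,::-1].copy(),m[...,0],m[...,1],cv2.INTER_CUBIC); cv2.imwrite("pics/press.png",o)
g=cv2.GaussianBlur(o[:,:,0].astype(np.float32),(0,0),4); gx=cv2.Sobel(g,cv2.CV_32F,1,0);gy=cv2.Sobel(g,cv2.CV_32F,0,1)
for (y0,y1,x0,x1) in [(40,150,120,300),(30,160,150,330),(340,440,120,300),(330,430,140,250)]:
    a,b=gx[y0:y1,x0:x1],gy[y0:y1,x0:x1]; k=np.hypot(a,b)<np.percentile(np.hypot(a,b),97)
    t=.5*np.arctan2(2*(a*b)[k].sum(),(a*a-b*b)[k].sum()); print("grain img angle deg",np.degrees(t)+90 if t<0 else np.degrees(t)-90)
```

```text
grain img angle deg -78.922966
grain img angle deg -75.97598
grain img angle deg -81.65002
grain img angle deg 51.772324
```

View pics/press.png

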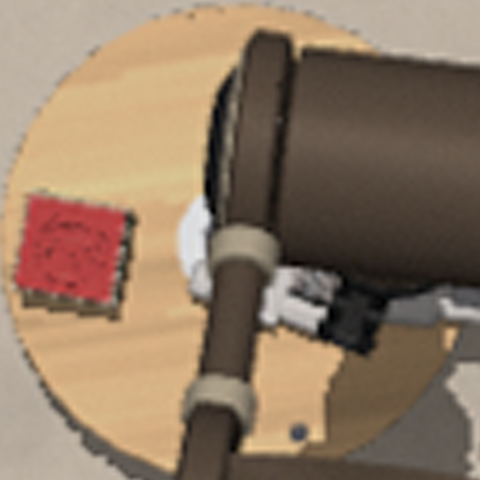

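Run:
```python
from h import *
c=cam("top"); N=480;res=.5e-3
jj,ii=np.meshgrid(np.arange(N),np.arange(N)); X=np.stack([.533-(ii-N/2)*res,.0575-(jj-N/2)*res,np.full(ii.shape,.046)],-1)
m=proj(c,X.reshape(-1,3)).reshape(N,N,2).astype(np.float32)
o=cv2.remap(cv2.imread("pics/top0.png"),m[...,0],m[...,1],cv2.INTER_CUBIC); cv2.imwrite("pics/press0.png",o)
o=o[:,:,0].astype(np.float32); o=cv2.GaussianBlur(o,(0,0),3); 
best=[]
for th in np.arange(-20,20,1.):
    # variance along the line direction: rotate & blur horizontally
    M=cv2.getRotationMatrix2D((240,240),-th,1); r=cv2.warpAffine(o,M,(N,N)) 
    sc=0
    for (y0,y1,x0,x1) in [(60,140,120,320),(340,420,130,330)]:
        p=r[y0:y1,x0:x1]; p=p-p.mean(); sc+=p.mean(1).var()
    best.append((round(float(sc),2),th))
print(sorted(best,reverse=True)[:6])
```

```text
[(86.38, np.float64(-20.0)), (80.26, np.float64(-19.0)), (73.58, np.float64(-18.0)), (66.7, np.float64(-17.0)), (59.98, np.float64(-16.0)), (53.74, np.float64(-15.0))]
```

View pics/press0.png

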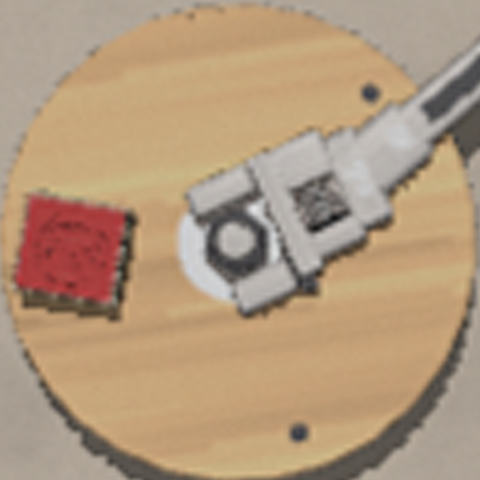

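```bash
python3 -m crank '{"dp":[[0.62,-0.95,0],[0,-0.1,0.8],[0,0,0.8],[0,0,0.6],[0,0,0]],"delta_rot":[[0,0,0],[0,0,0],[0,0,0],[0,0,0],[0,0,0]],"grip":[-1,-1,-1,-1,-1]}'
python3 -m crank '{"dp":[[0,0,0],[0,0,0]],"delta_rot":[[0,0,0],[0,0,0]],"grip":[-1,-1]}'
python3 - <<'E'
from h import *
w=cam("wrist","w23.png"); i=w["img"][60:280,170:370,::-1]; cv2.imwrite("pics/w23c.png",cv2.resize(i,None,fx=2.7,fy=2.7,interpolation=cv2.INTER_CUBIC))
E
```

```text
clock: 26.95
tool_pos: [0.5093, 0.0094, 0.0881]
orientation: [0.83, 0.558, -0.003, -0.002]
ft_force: [-0.5, 1.2, -0.1]
grip_width: 0.0
clock: 27.15
tool_pos: [0.5133, 0.0094, 0.0919]
orientation: [0.83, 0.558, 0.001, 0.001]
ft_force: [0.3, -0.1, 0.7]
grip_width: -0.0
```

View pics/w23c.png

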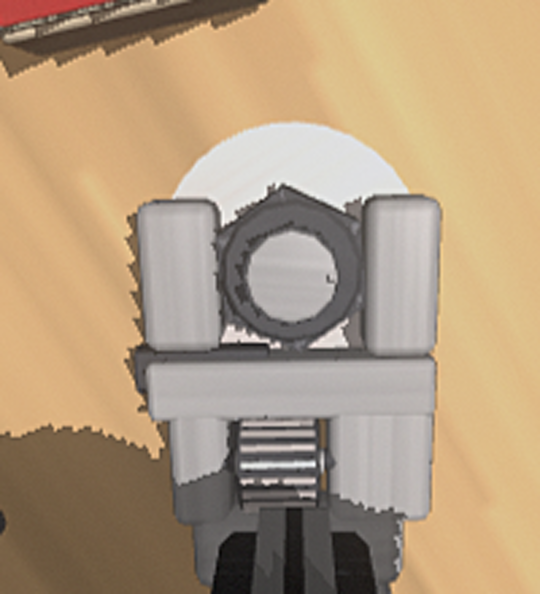

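```bash
python3 -m crank '{"dp":[[0,-0.09,0.4],[0,0,0],[0,0,0.05]],"delta_rot":[[0,0,0],[0,0,0],[0,0,0]],"grip":[-1,-1,-1]}'
python3 -m crank '{"dp":[[0,0,0.04],[0,0,0]],"delta_rot":[[0,0,0],[0,0,0]],"grip":[-1,-1]}'
```

```text
clock: 27.5
tool_pos: [0.5093, 0.011, 0.077]
orientation: [0.829, 0.559, -0.0, -0.0]
ft_force: [-1.6, -0.2, 1.6]
grip_width: 0.0002
clock: 27.7
tool_pos: [0.5097, 0.0109, 0.0768]
orientation: [0.829, 0.559, -0.0, -0.0]
ft_force: [-2.4, 0.1, 6.3]
grip_width: -0.0002
```

```bash
python3 -m crank '{"dp":[[0,0,0.04],[0.1,0,0.02],[0,0,0]],"delta_rot":[[0,0,0],[0,0,0],[0,0,0]],"grip":[-1,-1,-1]}'
python3 -m crank '{"dp":[[0.1,0,0],[0,0,0]],"delta_rot":[[0,0,0],[0,0,0]],"grip":[-1,-1]}'
python3 -m crank '{"dp":[[0.1,0,0],[0,0,0]],"delta_rot":[[0,0,0],[0,0,0]],"grip":[-1,-1]}'
python3 -m crank '{"dp":[[0.1,0,0],[0,0,0]],"delta_rot":[[0,0,0],[0,0,0]],"grip":[-1,-1]}'
```

```text
clock: 28.0
tool_pos: [0.5116, 0.0125, 0.0765]
orientation: [0.829, 0.559, -0.001, 0.001]
ft_force: [-4.5, -4.4, 13.6]
grip_width: 0.0002
clock: 28.2
tool_pos: [0.5125, 0.015, 0.0767]
orientation: [0.829, 0.56, -0.001, 0.001]
ft_force: [-5.5, -4.7, 15.7]
grip_width: 0.0001
clock: 28.4
tool_pos: [0.5134, 0.0177, 0.0767]
orientation: [0.829, 0.56, -0.001, 0.001]
ft_force: [-7.0, -4.6, 16.0]
grip_width: 0.0003
clock: 28.6
tool_pos: [0.5145, 0.0204, 0.0767]
orientation: [0.829, 0.56, -0.001, 0.001]
ft_force: [-6.5, -5.2, 16.4]
grip_width: 0.0004
```

```bash
python3 -m crank '{"dp":[[0.1,0,0],[0,0,0]],"delta_rot":[[0,0,0],[0,0,0]],"grip":[-1,-1]}'
python3 -m crank '{"dp":[[0.1,0,0],[0,0,0]],"delta_rot":[[0,0,0],[0,0,0]],"grip":[-1,-1]}'
python3 - <<'E'
from h import *
w=cam("wrist","w24.png"); i=w["img"][80:300,170:370,::-1]; cv2.imwrite("pics/w24c.png",cv2.resize(i,None,fx=2.7,fy=2.7,interpolation=cv2.INTER_CUBIC))
E
```

```text
clock: 28.8
tool_pos: [0.5155, 0.0229, 0.0767]
orientation: [0.829, 0.56, -0.002, 0.001]
ft_force: [-6.5, -6.2, 16.1]
grip_width: -0.0001
clock: 29.0
tool_pos: [0.5164, 0.0254, 0.0767]
orientation: [0.829, 0.56, -0.002, 0.001]
ft_force: [-6.7, -7.7, 16.4]
grip_width: 0.0003
```

View pics/w24c.png

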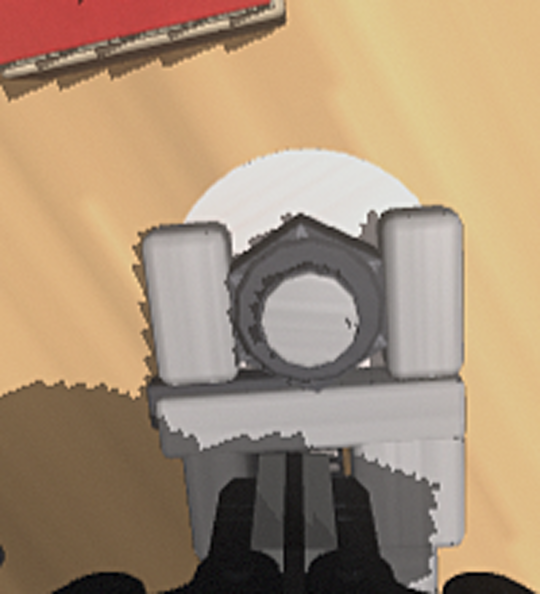

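```bash
python3 -m crank '{"dp":[[0,0,-0.3],[-0.8,0.5,-0.8],[-0.6,0.5,-0.8],[0,0,-0.8],[0,0,0]],"delta_rot":[[0,0,0],[0,0,0],[0,0,0],[0,0,0],[0,0,0]],"grip":[-1,-1,-1,-1,-1]}'
python3 -m crank '{"dp":[[0,0,0],[0,0,0]],"delta_rot":[[0,0,0],[0,0,0]],"grip":[-1,-1]}'
cat > nutview.py <<'E'
import sys
from hexfit import *
def rect(w,img,z,N=400,res=.1e-3):
    jj,ii=np.meshgrid(np.arange(N),np.arange(N)); X=np.stack([.5322-(ii-N/2)*res,.0571-(jj-N/2)*res,np.full(ii.shape,z)],-1)
    m=proj(w,X.reshape(-1,3)).reshape(N,N,2).astype(np.float32); return cv2.remap(img,m[...,0],m[...,1],cv2.INTER_CUBIC)
if __name__=="__main__":
    k=sys.argv[1]; w=cam("wrist",k+".png"); img=w["img"][:,:,::-1].copy()
    o=rect(w,img,.062); print([[round(float(x),1) for x in b] for b in hexfit(o)[:3]])
    cv2.imwrite(f"pics/rect_{k}.png",np.hstack([o,rect(w,img,.06,400,.25e-3)]))
    print(manip.state()["clock"],manip.state()["tool_pos"])
E
python3 nutview.py w25
```

```text
clock: 29.55
tool_pos: [0.5321, -0.0235, 0.1592]
orientation: [0.83, 0.558, 0.003, 0.003]
ft_force: [-0.4, -0.3, 0.4]
grip_width: -0.0001
clock: 29.75
tool_pos: [0.5273, -0.0221, 0.1539]
orientation: [0.829, 0.559, -0.001, -0.001]
ft_force: [-1.2, -0.3, -0.4]
grip_width: 0.0002
[[10579.8, 47.0, 200.0, 200.0, 152.0], [10500.7, 46.0, 200.0, 200.0, 152.0], [10454.9, 48.0, 200.0, 200.0, 152.0]]
29.8 [ 0.52715404 -0.02205663  0.15363309]
```

View pics/rect_w25.png

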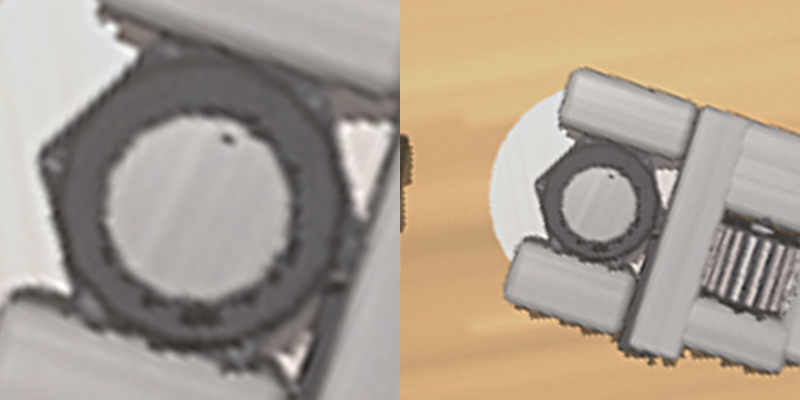

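```bash
python3 -m crank '{"dp":[[0,0,0],[0,0,0],[0,0,0],[-0.9,0.2,0],[-0.9,0.2,0]],"delta_rot":[[0,0,-6.6],[0,0,-6.6],[0,0,-6.6],[0,0,0],[0,0,0]],"grip":[-1,-1,-1,-1,-1]}'
python3 -m crank '{"dp":[[-0.9,0.2,0],[-0.75,0,0],[0,0,0],[0,0,0]],"delta_rot":[[0,0,0],[0,0,0],[0,0,0],[0,0,0]],"grip":[-1,-1,-1,-1]}'
python3 - <<'E'
from h import *
w=cam("wrist","w26.png"); s=manip.state(); M=R.from_quat(s["orientation"]).as_matrix(); p=s["tool_pos"];print(proj(w,[[p[0],p[1],.06]]))
E
```

```text
clock: 30.3
tool_pos: [0.5374, -0.0763, 0.1536]
orientation: [0.72, 0.694, -0.001, -0.001]
ft_force: [0.2, -0.5, -0.4]
grip_width: 0.0001
clock: 30.7
tool_pos: [0.5415, -0.1263, 0.1539]
orientation: [0.721, 0.693, -0.0, -0.001]
ft_force: [-0.1, -0.4, 0.6]
grip_width: -0.0002
[[279.28448621 211.10858311]]
```

View pics/w26.png

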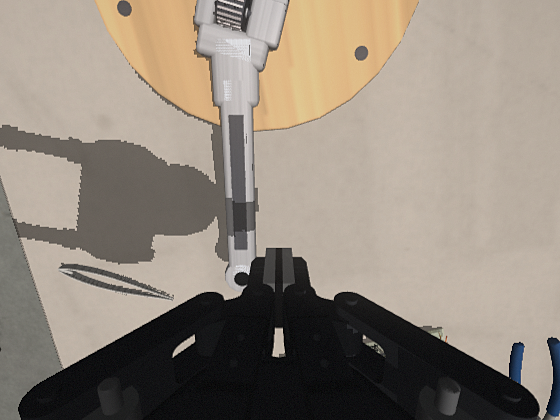

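```bash
python3 -m crank '{"dp":[[0,0,1],[0,0,1],[0,0,0.9],[0,0,0.5],[0,0,0]],"delta_rot":[[0,0,0],[0,0,0],[0,0,0],[0,0,0],[0,0,0]],"grip":[-1,-1,-1,-1,-1]}'
python3 -m crank '{"dp":[[0,-0.1,0],[0,0,0]],"delta_rot":[[0,0,0],[0,0,0]],"grip":[-1,-1]}'
python3 -m crank '{"dp":[[0,-0.05,0],[0,0,0]],"delta_rot":[[0,0,0],[0,0,0]],"grip":[-1,-1]}'
python3 - <<'E'
from h import *
f=[]
for i in range(4): 
    c=cam("wrist"); s=manip.state(); f.append(s["ft_force"])
print(np.mean(f,0),s["tool_pos"]); cv2.imwrite("pics/w27.png",c["img"][:,:,::-1])
E
```

```text
clock: 31.25
tool_pos: [0.54, -0.125, 0.0506]
orientation: [0.721, 0.693, -0.001, -0.003]
ft_force: [0.3, 0.2, -0.8]
grip_width: 0.0002
clock: 31.45
tool_pos: [0.5403, -0.1267, 0.0547]
orientation: [0.721, 0.693, 0.001, 0.001]
ft_force: [0.4, -0.5, -0.6]
grip_width: 0.0001
clock: 31.65
tool_pos: [0.5386, -0.1269, 0.0545]
orientation: [0.721, 0.693, 0.0, 0.001]
ft_force: [-0.2, -0.8, -0.1]
grip_width: -0.0002
[-0.05653984  0.12432283 -0.41883855] [ 0.53821918 -0.12675826  0.05370118]
```

View pics/w27.png

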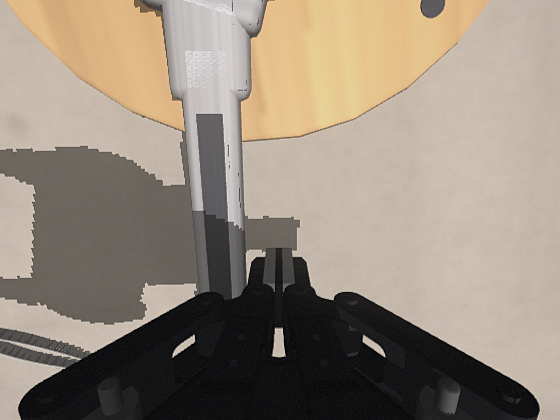

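```bash
cat > ff.py <<'E'
from h import *
f=[]
for i in range(4): 
    c=cam("wrist"); s=manip.state(); f.append(s["ft_force"])
print("AVG",np.mean(f,0).round(2),s["tool_pos"].round(4))
E
python3 -m crank '{"dp":[[0,-0.05,0],[0,0,0]],"delta_rot":[[0,0,0],[0,0,0]],"grip":[-1,-1]}' | head -2; python3 ff.py
python3 -m crank '{"dp":[[0,-0.05,0],[0,0,0]],"delta_rot":[[0,0,0],[0,0,0]],"grip":[-1,-1]}'| head -2; python3 ff.py
python3 -m crank '{"dp":[[0,-0.05,0],[0,0,0]],"delta_rot":[[0,0,0],[0,0,0]],"grip":[-1,-1]}'| head -2; python3 ff.py
```

```text
clock: 32.05
tool_pos: [0.5362, -0.1265, 0.0532]
AVG [0.25 0.02 0.03] [ 0.5364 -0.1266  0.0532]
clock: 32.45
tool_pos: [0.5348, -0.1265, 0.0532]
AVG [ 0.08 -0.28 -0.26] [ 0.5349 -0.1265  0.0533]
clock: 32.85
tool_pos: [0.5341, -0.1265, 0.0535]
AVG [ 1.79 -0.12 -1.16] [ 0.5341 -0.1265  0.0535]
```

```bash
python3 -m crank '{"dp":[[0,-0.04,0],[0,0,0]],"delta_rot":[[0,0,0],[0,0,0]],"grip":[-1,-1]}' | head -2; python3 ff.py
python3 -m crank '{"dp":[[0,-0.03,0],[0,0,0]],"delta_rot":[[0,0,0],[0,0,0]],"grip":[-1,-1]}'| head -2; python3 ff.py
```

```text
clock: 33.25
tool_pos: [0.533, -0.1265, 0.0535]
AVG [ 4.35  0.78 -0.93] [ 0.5329 -0.1265  0.0535]
clock: 33.65
tool_pos: [0.5318, -0.1264, 0.0535]
AVG [4.4  0.67 0.09] [ 0.5317 -0.1264  0.0535]
```

Force went from 0 to 4.4 N within about 3 mm, against 1.3 N during the free swing. The nut is against its stop, so I'm backing off to inspect.

```bash
python3 -m crank '{"dp":[[0,0.15,0],[0,0.4,0],[0,0.1,-0.7],[0,0,-1],[0.8,-0.4,-1]],"delta_rot":[[0,0,0],[0,0,0],[0,0,0],[0,0,5],[0,0,7]],"grip":[-1,-1,-1,-1,-1]}'
python3 -m crank '{"dp":[[0.9,-0.3,-0.6],[0.9,0,0],[0.7,0,0],[0,0,0],[0,0,0]],"delta_rot":[[0,0,5],[0,0,0],[0,0,0],[0,0,0],[0,0,0]],"grip":[-1,-1,-1,-1,-1]}'
python3 nutview.py w28
```

```text
clock: 34.35
tool_pos: [0.5424, -0.1036, 0.1346]
orientation: [0.792, 0.611, -0.001, -0.0]
ft_force: [1.4, 0.4, 0.4]
grip_width: 0.0
clock: 34.85
tool_pos: [0.555, -0.028, 0.1516]
orientation: [0.815, 0.579, -0.001, -0.001]
ft_force: [0.6, -0.5, 0.4]
grip_width: 0.0002
[[11778.1, 46.0, 203.0, 197.0, 156.0], [11738.6, 47.0, 203.0, 197.0, 156.0], [11670.9, 48.0, 203.0, 197.0, 156.0]]
34.9 [ 0.55493494 -0.02850488  0.15154568]
```

View pics/rect_w28.png

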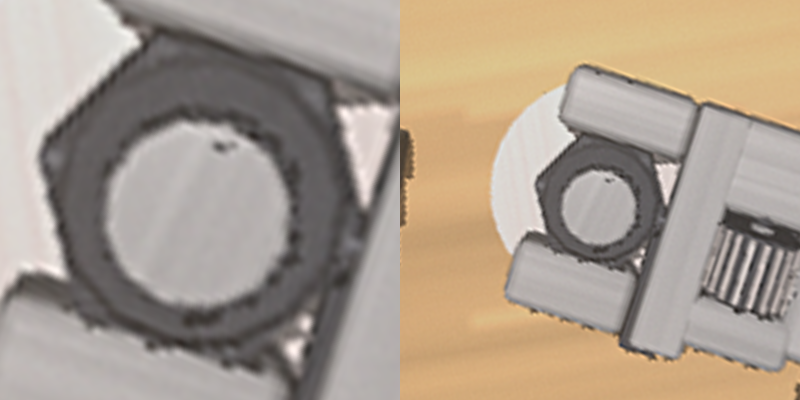

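View pics/w28.png

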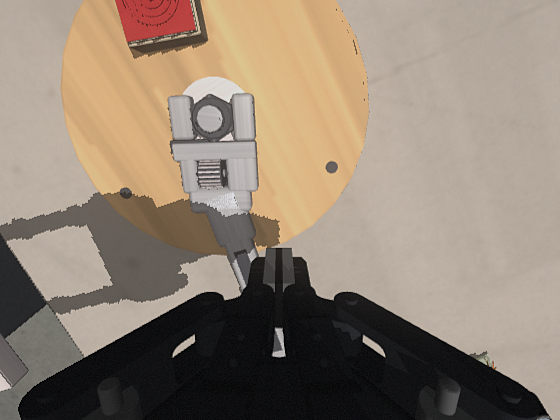

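```bash
python3 -m crank '{"dp":[[0,0,-0.8],[0,0,-0.8],[0,0,0],[0,0,0]],"delta_rot":[[0,0,0],[0,0,0],[0,0,0],[0,0,0]],"grip":[-1,-1,-1,-1]}'
python3 - <<'E'
from h import *
s=cam("scene","s29.png")
E
```

```text
clock: 35.3
tool_pos: [0.5556, -0.0291, 0.2003]
orientation: [0.816, 0.578, -0.0, 0.0]
ft_force: [-0.3, 0.4, -0.4]
grip_width: 0.0001
```

View pics/s29.png

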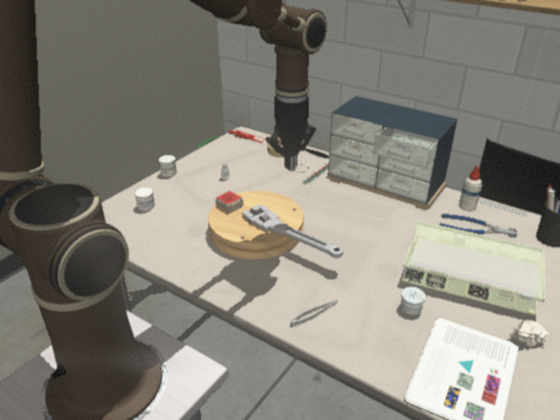

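The wrench lies flat and fitted with its handle end at about (338,251), the bystanders are in place, and the arm is clear. Handing in.

```bash
python3 -c "
from cell import manip
print(manip.close_job())"
```

```text
the job is handed in; nothing more can be done
None
```

I rolled the worm closed in five strokes (roller force up to about 21 N), swung the handle clockwise to the stop, and handed the job in at about 35 s. No verdict was reported.

- **First swing:** I pushed slightly too far past the stop. The push stayed near 3.4 N, but the screw wound open by about 1 mm. I re-closed the jaws with one more worm stroke.
- **Stop check:** A second gentle push rose from 0 to 4.4 N within about 3 mm, against about 1.3 N in the free swing, so the nut is on its stop.
- **Last picture:** The jaws are snug and in line with the nut, and the nut angle is the same before and after that push. The wrench lies flat, the bystanders look unmoved and the arm is clear.

**What disagreed or stayed uncertain:**
- The nut's turn measured about 0.70–0.73 rad, give or take 0.03. That reaches 0.80 only if it started near 0.08–0.10. I could not measure the start angle directly; the wood grain points the same way, but its automatic measurement failed and I read it by eye. The force rise is the main evidence for the stop.
- An edge measurement before the re-closing gave an opening of 30.5 mm, although the jaws were visibly out of line with the nut. That method is good to about 1 mm at best. I did not repeat it afterwards, so the final fit is judged from the picture.

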